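# Mark the wooden paddles on the treadle press

### The arm

A 7-joint arm with a two-finger parallel gripper is mounted at the origin on the work surface. World frame = base frame: x ahead of the robot, y to its left, z up, the work surface at z = 0. Lengths are in m, angles in rad, forces in N, time in s.
With the tool pointing down it reaches from about 0.4 to 0.875 m from the base axis. Payload 19.3 kg.
Tool frame: the origin (TCP) lies between the finger pads; the fingertips stand bot.tcp_to_tips ahead of it and the grasp point (between the pads) lies 3 mm ahead of it (bot.tcp_to_tips is the distance from the TCP to the fingertips, in m); x points along the fingers, y is the direction in which the jaws open and shut, and the axes are right-handed (so a half turn about x gives the same grasp; the last joint's range is limited). The gripper opens to 85 mm and grips with 20 to 120 N. Pads are 22 mm wide; open, the fingers measure 114 mm over their backs; the gripper's body (76 mm by 85 mm) begins 54 mm behind the grasp point. The pads swing forward as they close: fully open they stand 13 mm farther back than shut.
Start: joints at [-1.403, 0.521, -0.036, 1.599, 0.021, 1.021, -0.113], TCP at [0.147, 0.607, 0.224] pointing down, gripper open.
Joint ranges: [-2.91, 2.91], [-0.3, 2.13], [-1.5, 1.42], [0.17, 2.43], [-1.26, 4.41], [0.16, 1.93], [-2.52, 2.52]. Speed limits (rad/s): [1.89, 1.89, 2.39, 2.39, 3.01, 3.01, 3.01].

### API

Orientations are given as [roll, pitch, yaw] about the fixed x, y, z axes, in that order (R = Rz(yaw) Ry(pitch) Rx(roll)).
In Python, from workcell import bot, eyes gives the robot as it stands. The module is installed in compiled form; this text tells all that it offers.
- The arm moves only by the tool step_arm, never from a script. Its argument "targets" is a list that holds one entry, the list of rows, each a list of 7 numbers: the shift along the tool's x, y, z in cm, then the turn, a rotation vector about the tool's x, y, z in rad, then the opening, from 0 (shut) to 1 (fully open). A call has 1 to 10 rows; each row is the pose to reach, as a shift and turn from the pose measured when the call began, along the tool's axes at that moment; what a row does not reach only later rows make up. A row lasts 1/10 s, in which the tool goes at most 50 mm and 8.59 degrees, less where a joint would pass 70% of its speed; a pose out of reach is approached as far as the arm can. A call with a gripper value outside its range is refused whole. The fingers move at their own pace and stop on an object; "grip_force" is the grip in N (left out, the last holds). Time passes only in rows, so rows that repeat a pose let the fingers close. It gives the time, the measured TCP pose, the force and the opening at its end, in the units of the state.
- bot.observe(): the state, without advancing time (a new reading comes with each control period).
- eyes.grab_frame(name): name is "scene" or "top" or "wrist"; returns the picture (384x512x3 uint8, red, green, blue); there is no depth.
- eyes.get_calibration(name): a dict with "fx", "fy", "cx", "cy" (pixels), "k1" (the pictures are not rectified: a ray, as slopes to the right and down, at radius r is drawn at 1 + k1 r^2 times it, then the intrinsics apply), "camera_from_world" (4x4, takes a point from world to camera coordinates); the wrist camera has in their place "hand_eye" (4x4, takes a point from camera to tool coordinates, whose origin is the TCP and whose axes are the tool frame's). Camera axes: x right, y down, z forward; pixel columns grow to the right and rows downward; lengths in m; the calibration is good to about 2 mm. A picture is of the moment at which its call begins: read the wrist's pose just before it. get_calibration takes no time and is no camera call.
- bot.job_done(): hands the job in, once; it reports no verdict.
The state is a dict: "clock": time; "qpos": joint angles; "qd": joint speeds; "joint_efforts": joint torques, N m; "position": TCP position; "tool_rot": TCP orientation; "force": force on the tool from outside, world axes, zero at the start; "moment": the same for the moment, N m; "grip_width": finger opening in m.
Only numpy, scipy, OpenCV 4.12 (cv2) and the standard library are available. Lean on these libraries where they do the work, as an engineer would, in place of code of your own. Each camera call takes 0.05 s, during which the arm holds its last target.

### The job

Lock the marking press by turning its cam handle until it drops home in its notch. Then mark every wooden paddle on the bench, one at a time from the longest to the shortest: lay it flat on the press bed with the middle of its blade under the die and its handle straight out of the front, and press the treadle fully down to its stop for a moment. Put the marked paddles side by side in the shallow finished tray, each flat on its floor, with the treadle up and the cam handle still home, and leave everything else on the bench alone.

Things in the scene. Friction and masses are not known exactly. Their poses are not given: they have to be found in the camera images.
- press: grey C-frame marking press, bolted down. Flat steel bed, top 16 mm above the table, 170 wide, from 165 in front of the die axis to 95 behind it. Head 50 wide over the bed, front face 20 in front of the die axis, underside 95 and top 155 above the table; column 105 behind the die axis. Origin: on the table under the die axis; x points from the open front to the column, y to its left
- die_axis (a point): fixed point on the bed's top surface straight under the centre of the die; axes as press. At rest the die face hangs 48 mm above it and the head's underside 79, so a paddle is brought in low, from the front or from a side. The bed has no stops
- ram: short steel ram that carries the die, 22 dia; origin at the centre of its lower end, 74 mm above the table at rest and 39 with the pedal on its stop (23 above the underside of a paddle on the bed)
- die: round brass die, 34 dia x 10, origin at the centre of its underside (the marking face). The treadle drives it down 35 mm, in proportion to the pedal angle; it is sprung, and at the pedal's stop bears on a 16 mm thick paddle with about 4 N
- cam_handle (a joint): cam handle on the press head, rad: 0 unlocked, arm to the front, over the mouth of the press; turns counter-clockwise seen from above to 1.57, arm to the right (-y of the press; stop at 1.62). It rises 10 mm up to 0.68, then drops into a notch 10 mm below its starting height. Under 3 N sideways at the knob turns it; let go before 0.68 it falls back, well past it slides home by itself
- cam_pivot (a point): fixed point on the vertical turning axis of the cam handle, 55 mm behind the die axis, on top of the press head, 169 mm above the table; axes as press
- cam_knob (a point): top centre of the upright black knob at the end of the cam handle: a cylinder 22 dia, 45 tall, 95 mm from the turning axis; its top is about 231 mm above the table at 0 and 221 in the notch. It can be pinched from above or pushed sideways
- pedal (a joint): treadle pedal angle, rad: 0 up, 0.22 fully down on its stop; a spring returns it. About 4 N on the pad starts it; about 8 N holds it on the stop with the press empty, about 14 N with a paddle under the die
- pedal_pad (a point): point on top of the treadle's black rubber pad, on its midline, 110 mm from the hinge and 20 from the free edge; moves with the pedal, from 71 mm above the table at rest to 47 at the stop. Treadle: steel base 180 x 120 x 12, aluminium pedal 135 x 84 hinged at the back, free edge towards the robot. Site x points from free edge to hinge
- tray: finished tray: fixed shallow wooden tray 240 (x) x 256 (y) outside, walls 8 thick, rim 20 above the table, floor 8 mm above the table, a brass bar handle outside each x end. Origin: centre of its underside
- paddle_long: the long wooden paddle, 200 mm over all, 16 thick: rectangular blade 92 long x 68 wide, straight handle 108 long x 24 wide. Origin: underside, at the centre of the blade; the handle points to -x of the paddle, its middle 100 from the origin; z up. Lies flat on the table to the left of the press at the start. May be absent
- paddle_mid: the middle wooden paddle, 178 mm over all, 16 thick: rectangular blade 76 long x 60 wide, straight handle 102 long x 24 wide. Origin: underside, at the centre of the blade; the handle points to -x of the paddle, its middle 89 from the origin; z up. Lies flat on the table to the left of the press at the start. May be absent
- paddle_short: the short wooden paddle, 158 mm over all, 16 thick: rectangular blade 60 long x 52 wide, straight handle 98 long x 24 wide. Origin: underside, at the centre of the blade; the handle points to -x of the paddle, its middle 79 from the origin; z up. Lies flat on the table to the left of the press at the start. May be absent
- jar_a: bystander, leave alone: turned wooden jar with knobbed lid, 90 dia x 100 tall, one piece; origin under its centre
- jar_b: bystander, leave alone: turned wooden jar with knobbed lid, 84 dia x 90 tall, one piece; origin under its centre
- jar_c: bystander, leave alone: turned wooden jar with knobbed lid, 90 dia x 100 tall, one piece; origin under its centre
- bowl: bystander, leave alone: small wooden bowl, 120 dia x 50 tall; origin under its centre
- sanding_block: bystander, leave alone: cork sanding block 100 x 60 x 35; origin under its centre

How it is judged:
On the way, in this order (a step that is already met when the one before it is completed fails the run):
1. the cam handle is turned home and has dropped into its notch (value of joint cam_handle above 1.42 rad and velocity of joint cam_handle below 0.2 rad/s), for 0.3 s.
2. the long paddle is marked: blade centred under the die within 12 mm, handle straight to the front within 0.25 rad, pedal on its stop (ram within 26.2 mm of the paddle underside), die bearing on it (horizontal distance between paddle_long and die_axis below 0.012 m and z of paddle_long in the frame of die_axis below 0.006 m and angle between the x axis of paddle_long and the x axis of die_axis, either way round below 0.25 rad and z of paddle_long in the frame of ram above -0.0262 m and contact force between die and paddle_long above 1.5 N), for 0.2 s.
3. the middle paddle is marked: blade centred under the die within 12 mm, handle straight to the front within 0.25 rad, pedal on its stop (ram within 26.2 mm of the paddle underside), die bearing on it (horizontal distance between paddle_mid and die_axis below 0.012 m and z of paddle_mid in the frame of die_axis below 0.006 m and angle between the x axis of paddle_mid and the x axis of die_axis, either way round below 0.25 rad and z of paddle_mid in the frame of ram above -0.0262 m and contact force between die and paddle_mid above 1.5 N), for 0.2 s.
4. the short paddle is marked: blade centred under the die within 12 mm, handle straight to the front within 0.25 rad, pedal on its stop (ram within 26.2 mm of the paddle underside), die bearing on it (horizontal distance between paddle_short and die_axis below 0.012 m and z of paddle_short in the frame of die_axis below 0.006 m and angle between the x axis of paddle_short and the x axis of die_axis, either way round below 0.25 rad and z of paddle_short in the frame of ram above -0.0262 m and contact force between die and paddle_short above 1.5 N), for 0.2 s.
At the end, for the whole second after the job is handed in: Every paddle present lies flat on the floor of the finished tray (within 0.1 rad, not on the rim or on another paddle), at rest and released; the pedal is up (below 0.03 rad) and the cam handle is in its notch (above 1.42 rad) (all of step 1 and value of joint pedal below 0.03 rad and x of paddle_long in the frame of tray between -0.1 and 0.1 m and y of paddle_long in the frame of tray between -0.105 and 0.105 m and z of each of paddle_long, paddle_mid, paddle_short in the frame of tray below 0.014 m and angle between each of paddle_long, paddle_mid, paddle_short's own z axis and vertical below 0.1 rad and linear speed of each of paddle_long, paddle_mid, paddle_short below 0.03 m/s and x of paddle_mid in the frame of tray between -0.1 and 0.1 m and y of paddle_mid in the frame of tray between -0.105 and 0.105 m and x of paddle_short in the frame of tray between -0.1 and 0.1 m and y of paddle_short in the frame of tray between -0.105 and 0.105 m); the robot touches nothing.
It fails at once if a bystander is moved more than 40 mm (distance of any of jar_a, jar_b, jar_c, bowl, sanding_block from where it was at the start of the episode above 0.04 m).
It fails at once if a jar or the bowl is knocked over (angle between any of jar_a, jar_b, jar_c, bowl's own z axis and vertical above 0.7 rad).
Of paddle_long, paddle_mid, paddle_short only 2 to 3 are there at a start; the rules pass over those that are not, and their reading is None.
At some moment in a run one of paddle_long, paddle_mid, paddle_short may be knocked a few centimetres aside while the robot is not near it.
Once in a run the grip may slacken for a moment while it holds something.
It also fails if it takes over 210 s, if anything falls off the work surface, if the arm or the gripper's body presses on something with over 40 N, if the wrist force passes 120 N, or if a joint passes its speed limit or range.

## Working session

There is one attempt and no reset: what is moved stays moved. The work goes in short steps, Python scripts to look and compute and a tool call to move; the robot and the scene stay as the last step left them, time stands still between calls to the robot, and variables do not carry over. Pictures are saved under pics/ and viewed, and the job is handed in when it is done.

Besides the shell and the picture viewer there is one more tool, called as name(argument=value, ...) on one line, values as JSON. step_arm: Moves the arm, as the interface text tells. Its arguments: {"type":"object","properties":{"targets":{"type":"array","items":{"type":"array","items":{"type":"array","items":{"type":"number"}}}},"grip_force":{"type":"number"}},"required":["targets"]}

```bash
mkdir -p pics; ls
cat > h.py <<'E'
import numpy as np, cv2, json
from scipy.spatial.transform import Rotation as R
from workcell import bot, eyes
def T_tool():
    s=bot.observe(); T=np.eye(4); T[:3,:3]=R.from_euler('xyz',s['tool_rot']).as_matrix() if len(np.shape(s['tool_rot']))==1 and len(s['tool_rot'])==3 else np.array(s['tool_rot']); T[:3,3]=s['position']; return T
def snap(name,fn):
    T=T_tool(); im=eyes.grab_frame(name); cv2.imwrite('pics/'+fn,cv2.cvtColor(np.array(im),cv2.COLOR_RGB2BGR)); np.save('pics/'+fn+'.npy',T); return im
def cam(name,T=None):
    c=eyes.get_calibration(name)
    if 'camera_from_world' in c: W=np.linalg.inv(np.array(c['camera_from_world']))
    else: W=(T_tool() if T is None else T)@np.array(c['hand_eye'])
    return c,W   # world_from_cam
def ray(name,px,T=None):
    c,W=cam(name,T); K=np.array([[c['fx'],0,c['cx']],[0,c['fy'],c['cy']],[0,0,1.]])
    d=(np.array(px,float)-[c['cx'],c['cy']])/[c['fx'],c['fy']]
    u=d.copy()
    for _ in range(30): u=d/(1+c['k1']*(u@u))
    return W[:3,3],W[:3,:3]@np.array([u[0],u[1],1])
def atz(name,px,z,T=None):
    o,d=ray(name,px,T); return o+d*(z-o[2])/d[2]
def proj(name,P,T=None):
    c,W=cam(name,T); p=np.linalg.inv(W)@np.append(P,1); u=p[:2]/p[2]; u=u*(1+c['k1']*(u@u)); return np.array([c['fx']*u[0]+c['cx'],c['fy']*u[1]+c['cy']])
def go(pos,rpy=None,Rm=None):
    "shift in tool axes (cm) and rotvec to reach world pose"
    T=T_tool(); d=T[:3,:3].T@(np.array(pos)-T[:3,3])*100
    M=Rm if Rm is not None else R.from_euler('xyz',rpy).as_matrix()
    return np.round(d,2),np.round(R.from_matrix(T[:3,:3].T@M).as_rotvec(),4)
def st():
    s=bot.observe(); print({k:np.round(s[k],3).tolist() for k in('clock','position','tool_rot','force','grip_width')})
E
python3 - <<'E'
from h import *
print(bot.observe(), bot.tcp_to_tips)
for n in('scene','top','wrist'):
    snap(n,n+'0.png'); print(n,eyes.get_calibration(n))
E
```

```text
pics
{'clock': 0.0, 'qpos': array([-1.40323554,  0.52201191, -0.03629954,  1.59999335,  0.02118589,
        1.02109034, -0.11282697]), 'qd': array([-1.10539807e-03,  1.62645835e-04,  4.46806621e-05, -1.84206146e-03,
       -3.50679483e-04,  9.07815334e-05,  8.02718375e-04]), 'joint_efforts': array([-4.46201338e-04, -9.27108765e+01,  1.97976843e+00, -3.69923508e+01,
        1.79027970e-02,  8.24169052e-03,  5.59962427e-05]), 'position': array([0.14717277, 0.60707795, 0.2235326 ]), 'tool_rot': array([-1.49810913,  1.56967784, -1.73593866]), 'force': array([ 0.31831444, -0.30579168,  0.54330277]), 'moment': array([ 0.0344038 ,  0.04181634, -0.03464644]), 'grip_width': 0.08562966387750637} 0.022
scene {'fx': 388.9387491506762, 'fy': 388.9387491506762, 'cx': 256.1337635993045, 'cy': 187.72400977238277, 'k1': -0.09796822156593361, 'camera_from_world': array([[-0.69097354,  0.72257143, -0.02112103,  0.34819334],
       [ 0.42950543,  0.38687128, -0.81599981, -0.16153927],
       [-0.58144703, -0.57290588, -0.57766617,  1.68527627],
       [ 0.        ,  0.        ,  0.        ,  1.        ]
[... 196 characters left out ...]
1692386,  0.09657121],
       [-0.98284585,  0.02710921, -0.18242569,  0.59630822],
       [ 0.18280391,  0.01217707, -0.98307398,  1.3210609 ],
       [ 0.        ,  0.        ,  0.        ,  1.        ]])}
wrist {'fx': 325.71508076225876, 'fy': 325.71508076225876, 'cx': 251.64135318619967, 'cy': 186.22874278084058, 'k1': -0.02636149185619878, 'hand_eye': array([[ 6.47984790e-05, -2.85057663e-01,  9.58510367e-01,
        -1.49176707e-01],
       [ 9.99999530e-01, -9.09143751e-04, -3.37979486e-04,
        -2.52337150e-04],
       [ 9.67767354e-04,  9.58509938e-01,  2.85057470e-01,
        -7.27907901e-02],
       [ 0.00000000e+00,  0.00000000e+00,  0.00000000e+00,
         1.00000000e+00]])}
```

View pics/top0.png

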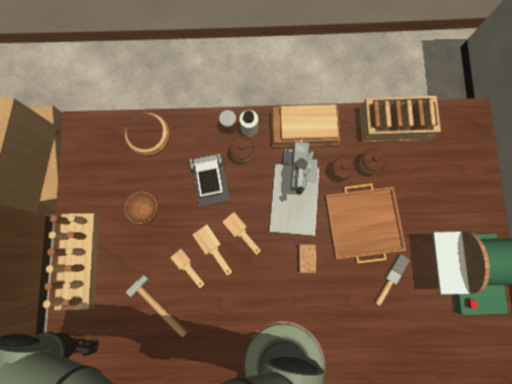

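View pics/scene0.png

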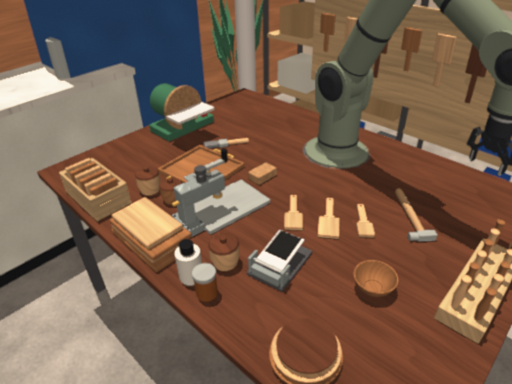

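View pics/wrist0.png

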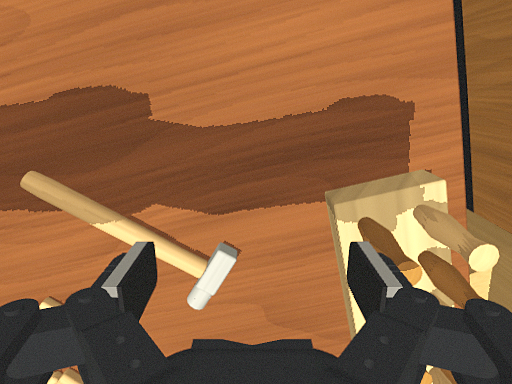

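Top view: press at about (297,190), treadle (210,180), three paddles at about (205,240), (240,232) and (187,268), tray (366,222), sanding block (307,258), jars (242,150), (343,168), (373,162), bowl (141,208). I'll zoom in for pixel picks.

Run:
```python
import cv2
im=cv2.imread('pics/top0.png')
def crop(n,x0,y0,x1,y1,s):
    c=cv2.resize(im[y0:y1,x0:x1],None,fx=s,fy=s,interpolation=cv2.INTER_CUBIC)
    for x in range((x0//10+1)*10,x1,10): cv2.putText(c,str(x),((x-x0)*s-8,8),0,.3,(255,255,255)); cv2.line(c,((x-x0)*s+s//2,10),((x-x0)*s+s//2,16),(255,255,255))
    for y in range((y0//10+1)*10,y1,10): cv2.putText(c,str(y),(0,(y-y0)*s+4),0,.3,(255,255,255)); cv2.line(c,(20,(y-y0)*s+s//2),(26,(y-y0)*s+s//2),(255,255,255))
    cv2.imwrite('pics/'+n,c)
crop('c1.png',160,140,270,295,4)   # paddles + treadle
crop('c2.png',262,130,412,275,4)
```

```text
(no output)
```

View pics/c1.png

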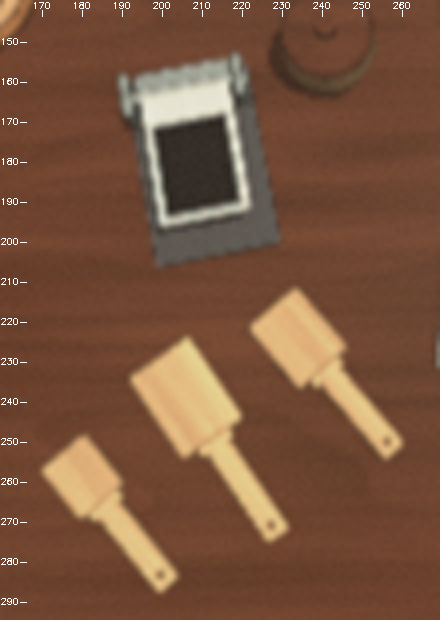

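View pics/c2.png

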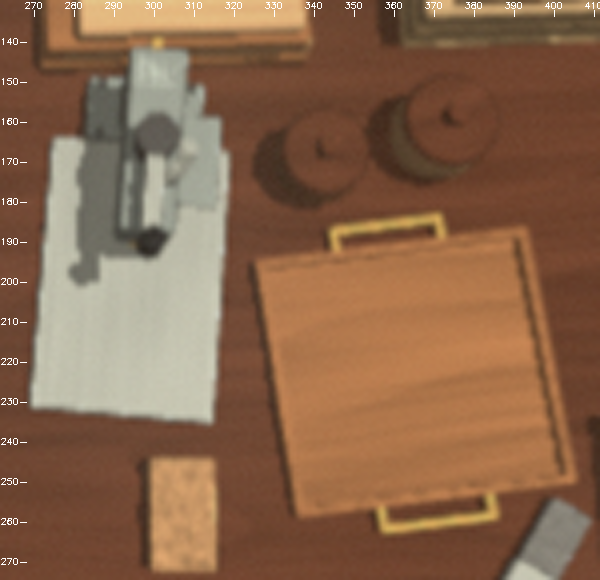

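```bash
cat > fit.py <<'E'
from h import *
from scipy.optimize import least_squares
def fitproj(name,model,px,guess,T=None):
    f=lambda q:(np.array([proj(name,[q[0]+np.cos(q[2])*m[0]-np.sin(q[2])*m[1],q[1]+np.sin(q[2])*m[0]+np.cos(q[2])*m[1],m[2]],T) for m in model])-px).ravel()
    r=least_squares(f,guess,loss='soft_l1'); return r.x,np.abs(r.fun).max()
def paddle(L,z=.016):
    b,w,h={'long':(92,68,108),'mid':(76,60,102),'short':(60,52,98)}[L]
    return np.array([[b/2,-w/2],[b/2,w/2],[-b/2,w/2],[-b/2,-w/2],[-b/2-h,-12],[-b/2-h,12]])/1e3, z
def pm(L,z=.016):
    a,z=paddle(L,z); return np.c_[a,np.full(len(a),z)]
E
python3 - <<'E'
from fit import *
P=lambda a,x0,y0:np.array([[x0+(u-1.5)/4,y0+(v-1.5)/4] for u,v in a])
def g(px,z): return atz('top',px,z)
d={'long':[(187,338),(131,378),(184,457),(241,415),(289,527),(268,542)],
'mid':[(296,287),(250,327),(303,388),(347,347),(403,441),(387,458)],
'short':[(83,434),(41,469),(83,518),(122,482),(178,575),(161,592)]}
for L,c in d.items():
    px=P(c,160,140); m=pm(L)
    # model corner order: +x -y(right) , +x+y(left), -x+y, -x-y, handle right,left
    w=np.array([g(p,.016) for p in px]); c0=w[:4].mean(0); h=w[4:].mean(0); yaw=np.arctan2(*(c0-h)[1::-1])
    print(L,np.round(c0,4),yaw,fitproj('top',m,px,[c0[0],c0[1],yaw]))
px=P([(30,408),(213,423),(229,152),(53,137)],262,130)
m=np.array([[-.165,.085,.016],[-.165,-.085,.016],[.095,-.085,.016],[.095,.085,.016]])
print([g(p,.016).round(4) for p in px])
print('press',fitproj('top',m[[0,1]],px[:2],[.75,-.05,0]),fitproj('top',m[[0,1,3]],px[[0,1,3]],[.75,-.05,0]),fitproj('top',m,px,[.75,-.05,0]))
px=P([(256,262),(527,227),(577,482),(298,517)],262,130)
m=np.array([[.12,.128,.02],[.12,-.128,.02],[-.12,-.128,.02],[-.12,.128,.02]])
print('tray',fitproj('top',m,px,[.6,-.3,0]),[g(p,.02).round(4) for p in px])
px=P([(157,266),(280,240)],160,140); print('treadle',[g(p,.012).round(4) for p in px])
px=P([(153,128),(228,113),(242,200),(167,214)],160,140); print('pad',[g(p,z).round(4) for p,z in zip(px,(.06,.06,.074,.074))])
print('knob',g(P([(149,241)],262,130)[0],.231), 'pivot',g(P([(157,133)],262,130)[0],.185))
px=P([(148,458),(217,459),(217,572),(152,572)],262,130); print('block',[g(p,.035).round(4) for p in px])
for n,p,z in(('jarb',(343,167),.095),('jarc',(372,159),.1),('jara',(241,147),.1),('bowl',(141,208),.05)): print(n,g(p,z).round(3))
E
```

```text
long [0.4457 0.2695 0.016 ] 0.5884086107284692 (array([0.44590074, 0.269879  , 0.59217399]), np.float64(0.8487135730682667))
mid [0.4986 0.1632 0.016 ] 0.6873631957789433 (array([0.49912411, 0.16392888, 0.69207035]), np.float64(0.8293432240985226))
short [0.3759 0.3649 0.016 ] 0.6865774465848763 (array([0.3759172 , 0.36512248, 0.69018612]), np.float64(0.6577756448747607))
[array([0.4663, 0.034 , 0.016 ]), array([ 0.4481, -0.1352,  0.016 ]), array([ 0.7066, -0.1643,  0.016 ]), array([0.7264, 0.0037, 0.016 ])]
press (array([ 0.62124432, -0.06824801, -0.10718769]), np.float64(0.017577298852870626)) (array([ 0.62148377, -0.06958578, -0.114601  ]), np.float64(0.26885798444067177)) (array([ 0.62159407, -0.06940047, -0.11343404]), np.float64(0.26609449504880445))
tray (array([ 0.4923335 , -0.32271575,  0.10031964]), np.float64(0.24388023521819946)) [array([ 0.598 , -0.1831,  0.02  ]), array([ 0.6245, -0.4388,  0.02  ]), array([ 0.3863, -0.4618,  0.02  ]), array([ 0.3605, -0.2072,  0.02  ])]
treadle [array([0.5702, 0.2974, 0.012 ]), array([0.5921, 0.1803, 0.012 ])]
pad [array([0.6929, 0.2935, 0.06  ]), array([0.7053, 0.2234, 0.06  ]), array([0.6192, 0.2094, 0.074 ]), array([0.6081, 0.278 , 0.074 ])]
knob [ 0.57934337 -0.06101695  0.231     ] pivot [ 0.68128315 -0.07687674  0.185     ]
block [array([ 0.4164, -0.0717,  0.035 ]), array([ 0.414 , -0.1343,  0.035 ]), array([ 0.3135, -0.1287,  0.035 ]), array([ 0.3148, -0.0705,  0.035 ])]
jarb [ 0.686 -0.238  0.095]
jarc [ 0.711 -0.343  0.1  ]
jara [0.771 0.129 0.1  ]
bowl [0.563 0.505 0.05 ]
```

```bash
cat >> h.py <<'E'
def down(phi):
    c,s=np.cos(phi),np.sin(phi); return np.array([[0,c,s],[0,s,-c],[-1,0,0.]])
PR=np.array([.6215,-.0695]); PY=-.1135
TR=np.array([.4923,-.3227]); TY=.1003
def fr(o,yaw,x,y): return np.array([o[0]+np.cos(yaw)*x-np.sin(yaw)*y,o[1]+np.sin(yaw)*x+np.cos(yaw)*y])
def cur():
    T=T_tool(); print('phi',round(float(np.arctan2(T[1,1],T[0,1])),3),'tilt',np.round(T[:3,0],3)); st()
def rel(x,y,z,phi):
    T=T_tool(); a=go([x,y,z],Rm=down(phi)); b=go([x,y,z],Rm=down(phi+np.pi))
    r=a if np.linalg.norm(a[1])<=np.linalg.norm(b[1]) else b
    print('->',np.round([x,y,z,phi],3).tolist(),r[0].tolist(),r[1].tolist())
E
python3 - <<'E'
from h import *
cur()
print(T_tool().round(3))
P=fr(PR,PY,.055,0)
for th,off in((0,.045),(.3,.024),(.6,.024),(.9,.024),(1.2,.024),(1.5,.024),(1.5,.06)):
    k=np.array([-np.cos(th),-np.sin(th)])*.095-off*np.array([np.sin(th),-np.cos(th)])
    w=fr(P,PY,*k); rel(w[0],w[1],.222,PY+1.5708)
    print(proj('top',[*w,.231]))
E
```

```text
phi 1.333 tilt [-0.    -0.001 -1.   ]
{'clock': 0.15, 'position': [0.147, 0.607, 0.224], 'tool_rot': [-1.513, 1.57, -1.751], 'force': [-0.277, -0.302, -0.977], 'grip_width': 0.086}
[[-0.     0.236  0.972  0.147]
 [-0.001  0.972 -0.236  0.607]
 [-1.    -0.001  0.     0.224]
 [ 0.     0.     0.     1.   ]]
-> [0.587, -0.02, 0.222, 1.457] [0.21, -50.62, 57.51] [-0.1243, -0.0, 0.0009]
[286.08536425 187.93380776]
-> [0.578, -0.07, 0.222, 1.457] [0.22, -55.63, 57.85] [-0.1243, -0.0, 0.0009]
[301.61577379 190.1056934 ]
-> [0.581, -0.099, 0.222, 1.457] [0.22, -58.4, 58.79] [-0.1243, -0.0, 0.0009]
[310.67664493 189.06224457]
-> [0.592, -0.126, 0.222, 1.457] [0.22, -60.77, 60.51] [-0.1243, -0.0, 0.0009]
[318.94653574 185.44635337]
-> [0.611, -0.149, 0.222, 1.457] [0.22, -62.53, 62.85] [-0.1243, -0.0, 0.0009]
[325.66099355 179.60270626]
-> [0.635, -0.165, 0.222, 1.457] [0.23, -63.52, 65.61] [-0.1243, -0.0, 0.0009]
[330.21219418 172.08535499]
-> [0.6, -0.158, 0.222, 1.457] [0.23, -63.71, 62.01] [-0.1243, -0.0, 0.0009]
[328.82125618 182.83063565]
```

step_arm(targets=[[[0.2,-50.0,57.5,-0.124,0,0,0],[0.2,-50.0,57.5,-0.124,0,0,0],[0.2,-50.0,57.5,-0.124,0,0,0],[0.2,-50.0,57.5,-0.124,0,0,0],[0.2,-50.0,57.5,-0.124,0,0,0],[0.2,-50.0,57.5,-0.124,0,0,0],[0.2,-50.0,57.5,-0.124,0,0,0],[0.2,-50.0,57.5,-0.124,0,0,0],[0.2,-50.0,57.5,-0.124,0,0,0],[0.2,-50.0,57.5,-0.124,0,0,0]]], grip_force=80)

```text
clock: 1.15
position: [0.4373, 0.1977, 0.2229]
tool_rot: [-1.42, 1.57, -1.534]
force: [0.6, 1.1, 0.4]
grip_width: -0.0002
```

```bash
cat > cam1.py <<'E'
from h import *
cur()
P=fr(PR,PY,.055,0)
for th,off in((0,.045),(.3,.024),(.6,.024),(.9,.024),(1.2,.024),(1.5,.024),(1.5,.06)):
    k=np.array([-np.cos(th),-np.sin(th)])*.095-off*np.array([np.sin(th),-np.cos(th)])
    w=fr(P,PY,*k); rel(w[0],w[1],.222,PY+1.5708)
E
python3 cam1.py
```

```text
phi 1.457 tilt [ 0.    -0.001 -1.   ]
{'clock': 1.15, 'position': [0.437, 0.198, 0.223], 'tool_rot': [-1.42, 1.57, -1.534], 'force': [0.638, 1.096, 0.425], 'grip_width': -0.0}
-> [0.587, -0.02, 0.222, 1.457] [0.11, -19.96, 17.33] [-0.0001, 0.0001, 0.0007]
-> [0.578, -0.07, 0.222, 1.457] [0.11, -24.98, 17.04] [-0.0001, 0.0001, 0.0007]
-> [0.581, -0.099, 0.222, 1.457] [0.11, -27.84, 17.63] [-0.0001, 0.0001, 0.0007]
-> [0.592, -0.126, 0.222, 1.457] [0.11, -30.41, 19.04] [-0.0001, 0.0001, 0.0007]
-> [0.611, -0.149, 0.222, 1.457] [0.12, -32.45, 21.15] [-0.0001, 0.0001, 0.0007]
-> [0.635, -0.165, 0.222, 1.457] [0.12, -33.77, 23.76] [-0.0001, 0.0001, 0.0007]
-> [0.6, -0.158, 0.222, 1.457] [0.12, -33.51, 20.17] [-0.0001, 0.0001, 0.0007]
```

step_arm(targets=[[[0.1,-19.5,17.3,0,0,0,0],[0.1,-19.5,17.3,0,0,0,0],[0.1,-19.5,17.3,0,0,0,0],[0.1,-19.5,17.3,0,0,0,0],[0.1,-19.5,17.3,0,0,0,0],[0.1,-19.5,17.3,0,0,0,0],[0.1,-19.5,17.3,0,0,0,0],[0.1,-19.5,17.3,0,0,0,0]]])

```text
clock: 1.95
position: [0.5866, -0.0147, 0.2218]
tool_rot: [-2.88, 1.57, -2.994]
force: [-0.5, -0.1, 0.4]
grip_width: -0.0004
```

```bash
python3 cam1.py; python3 -c "
from h import *
snap('wrist','w1.png');print(proj('wrist',[.5817,-.065,.231]))"
```

```text
phi 1.458 tilt [-0.001 -0.    -1.   ]
{'clock': 1.95, 'position': [0.587, -0.015, 0.222], 'tool_rot': [-2.88, 1.57, -2.994], 'force': [-0.488, -0.134, 0.378], 'grip_width': -0.0}
-> [0.587, -0.02, 0.222, 1.457] [-0.02, -0.55, 0.09] [0.0004, -0.0007, 0.0002]
-> [0.578, -0.07, 0.222, 1.457] [-0.02, -5.57, -0.2] [0.0004, -0.0007, 0.0002]
-> [0.581, -0.099, 0.222, 1.457] [-0.02, -8.43, 0.39] [0.0004, -0.0007, 0.0002]
-> [0.592, -0.126, 0.222, 1.457] [-0.02, -11.0, 1.8] [0.0004, -0.0007, 0.0002]
-> [0.611, -0.149, 0.222, 1.457] [-0.02, -13.04, 3.91] [0.0004, -0.0007, 0.0002]
-> [0.635, -0.165, 0.222, 1.457] [-0.03, -14.36, 6.52] [0.0004, -0.0007, 0.0002]
-> [0.6, -0.158, 0.222, 1.457] [-0.02, -14.1, 2.93] [0.0004, -0.0007, 0.0002]
[145.60789148 250.54455277]
```

View pics/w1.png

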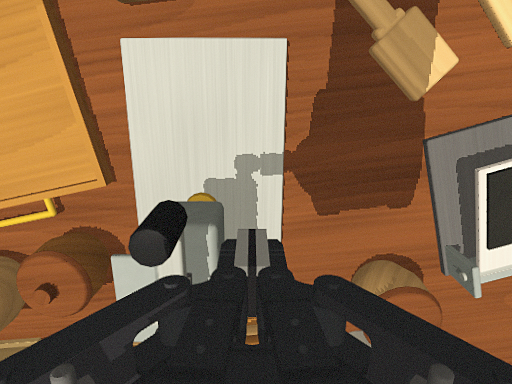

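The wrist view shows the knob top at about (155,248), close to the predicted (146,250). It is clear of the closed fingers, so I'll push it around.

step_arm(targets=[[[0,-3.0,0,0,0,0,0],[0,-5.5,-0.2,0,0,0,0],[0,-7.0,0.1,0,0,0,0],[0,-8.5,0.4,0,0,0,0],[0,-9.8,1.0,0,0,0,0],[0,-11.1,1.8,0,0,0,0],[0,-12.1,2.8,0,0,0,0],[0,-13.1,4.0,0,0,0,0],[0,-13.8,5.2,0,0,0,0],[0,-14.4,6.5,0,0,0,0]]])

```text
clock: 3.0
position: [0.6353, -0.1631, 0.2222]
tool_rot: [2.374, 1.57, 2.264]
force: [-0.1, 0.6, 0.2]
grip_width: -0.0
```

```bash
python3 -c "
from h import *
cur();snap('wrist','w2.png');snap('scene','s2.png')
import cv2
im=cv2.imread('pics/s2.png')[120:260,140:320];cv2.imwrite('pics/s2c.png',cv2.resize(im,None,fx=4,fy=4))"
```

```text
phi 1.46 tilt [-0.     0.001 -1.   ]
{'clock': 3.0, 'position': [0.635, -0.163, 0.222], 'tool_rot': [2.374, 1.57, 2.264], 'force': [-0.051, 0.559, 0.225], 'grip_width': -0.0}
```

View pics/w2.png

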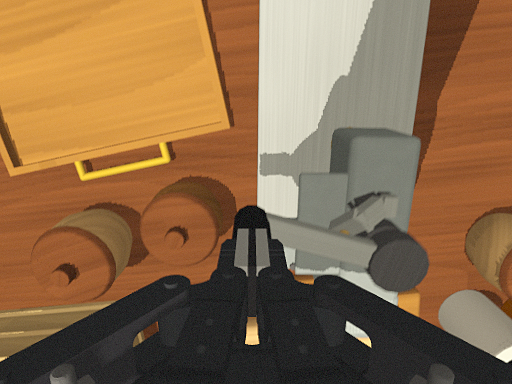

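View pics/s2c.png

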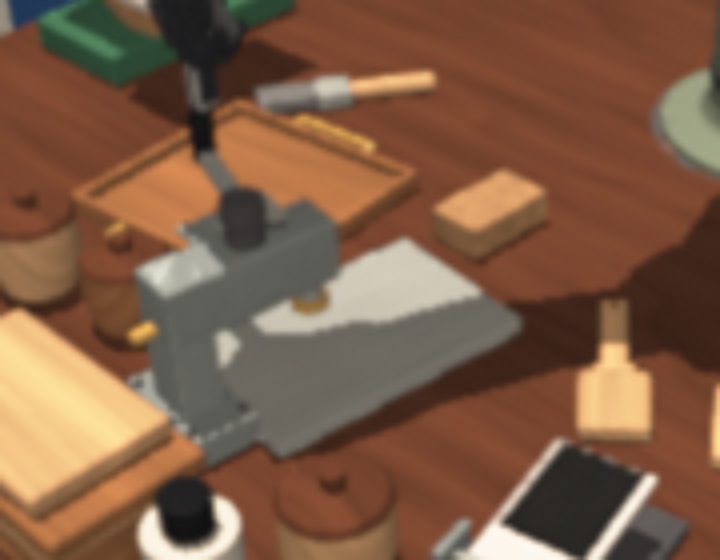

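```bash
python3 -c "
from h import *
P=fr(PR,PY,.055,0)
for th in (.9,1.1,1.3,1.4,1.57):
  w=fr(P,PY,-.095*np.cos(th),-.095*np.sin(th)); 
  for z in (.176,.221): print(th,w,z,proj('wrist',[*w,z]),proj('scene',[*w,z]))
T=T_tool(); print(proj('wrist',[.635,-.163,.2]),proj('wrist',[.635,-.163,.24]),proj('scene',[.635,-.163,.2]),proj('scene',[*P,.185]))
"
```

```text
0.9 [ 0.60904503 -0.14297823] 0.176 [280.63529284 164.47421344] [202.97411496 158.46762469]
0.9 [ 0.60904503 -0.14297823] 0.221 [288.63732528 185.1582612 ] [201.64651377 146.81755783]
1.1 [ 0.62374292 -0.15496865] 0.176 [263.58812087 189.35963508] [197.35386324 158.9374898 ]
1.1 [ 0.62374292 -0.15496865] 0.221 [266.78836857 216.13554499] [195.91517011 147.28628939]
1.3 [ 0.64052996 -0.16380004] 0.176 [252.54100771 215.67445665] [191.82450548 159.97258215]
1.3 [ 0.64052996 -0.16380004] 0.221 [252.77345482 248.43907215] [190.27219226 148.3036605 ]
1.4 [ 0.64950032 -0.16691574] 0.176 [249.30558041 228.9600108 ] [189.15190138 160.69355436]
1.4 [ 0.64950032 -0.16691574] 0.221 [248.7099896  264.56899804] [187.54273219 149.00973773]
1.57 [ 0.66531159 -0.17010926] 0.176 [247.23450284 251.21358623] [184.83196019 162.21233628]
1.57 [ 0.66531159 -0.17010926] 0.221 [246.1447458  291.31604075] [183.12744859 150.49444061]
[252.97524777 222.2091488 ] [253.32319734 256.97705152] [192.4528642  153.25512017] [200.02751613 171.49277233]
```

step_arm(targets=[[[-3,0,0,0,0,0,0],[-6,0,0,0,0,0,0],[-8,0,0,0,0,0,0],[-8,0,0,0,0,0,0]]])

```text
clock: 3.5
position: [0.6363, -0.1622, 0.3049]
tool_rot: [0.112, 1.567, 0.003]
force: [-0.6, -0.4, -0.4]
grip_width: 0.0003
```

```bash
python3 -c "
from h import *
cur();snap('wrist','w3.png')
P=fr(PR,PY,.055,0)
for th in (0.,.5,1.1,1.3,1.57):
  w=fr(P,PY,-.095*np.cos(th),-.095*np.sin(th)); print(th,proj('wrist',[*w,.221]))
"
```

```text
phi 1.462 tilt [ 0.004  0.    -1.   ]
{'clock': 3.5, 'position': [0.636, -0.162, 0.305], 'tool_rot': [0.112, 1.567, 0.003], 'force': [-0.571, -0.396, -0.376], 'grip_width': 0.0}
0.0 [383.01260917 102.50028763]
0.5 [316.43378741 119.11890886]
1.1 [259.89276684 174.70125565]
1.3 [250.46101441 197.54200649]
1.57 [245.89813435 228.6768233 ]
```

View pics/w3.png

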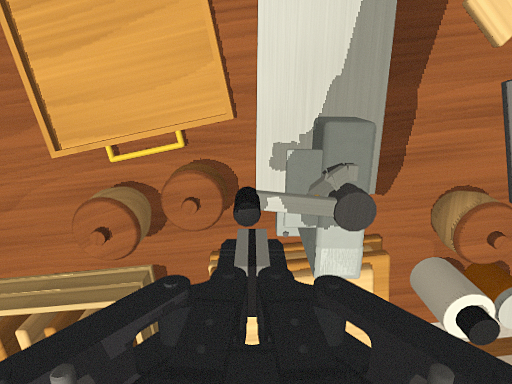

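```bash
python3 -c "
from h import *
T=np.load('pics/w3.png.npy')
for z in (.221,.231,.241): print(atz('wrist',(246,213),z,T))
print(atz('wrist',(355,208),.19,T), atz('wrist',(246,192),.18,T))
T=np.load('pics/w1.png.npy'); print('w1',atz('wrist',(154,249),.231,T))
print(proj('wrist',[*(fr(PR,PY,.055,0)),.19],np.load('pics/w3.png.npy')))
snap('scene','s3.png');snap('top','t3.png')
im=cv2.imread('pics/s3.png')[130:220,140:260];cv2.imwrite('pics/s3c.png',cv2.resize(im,None,fx=6,fy=6,interpolation=2))
im=cv2.imread('pics/t3.png')[130:275,262:412];cv2.imwrite('pics/t3c.png',cv2.resize(im,None,fx=4,fy=4,interpolation=2))
"
```

```text
[ 0.65389336 -0.16876857  0.221     ]
[ 0.65000206 -0.16815422  0.231     ]
[ 0.64611076 -0.16753986  0.241     ]
[ 0.67180902 -0.07635792  0.19      ] [ 0.65012199 -0.16900293  0.18      ]
w1 [ 0.58130913 -0.06126813  0.231     ]
[355.80904482 212.57271098]
```

View pics/s3c.png

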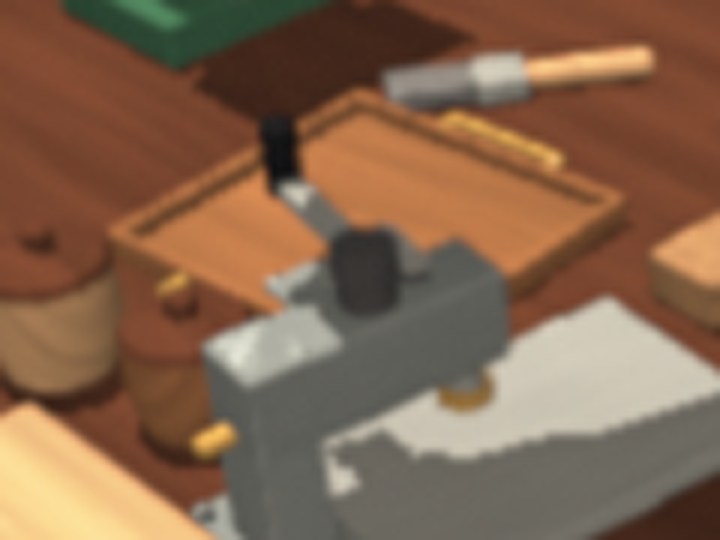

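View pics/t3c.png

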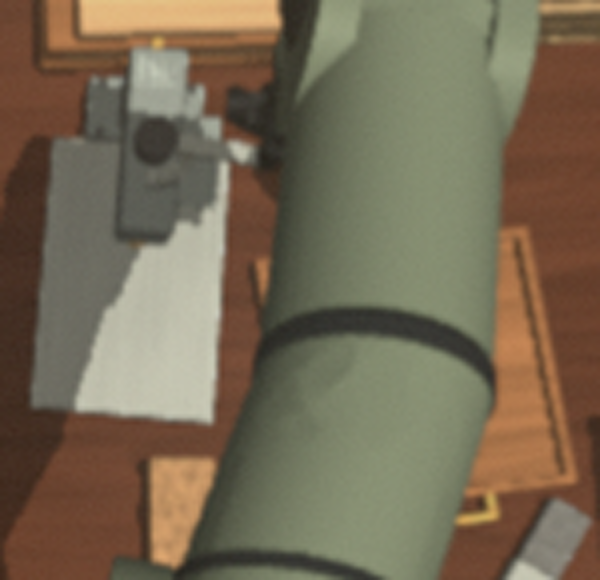

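step_arm(targets=[[[0,0,-3.6,0,0,0,0],[3,0,-3.6,0,0,0,0],[7,0,-3.6,0,0,0,0],[8.8,0,-3.6,0,0,0,0],[8.8,0,-1.6,0,0,0,0],[8.8,0,0,0,0,0,0],[8.8,0,0.8,0,0,0,0],[8.8,0,1.2,0,0,0,0],[8.8,0,1.4,0,0,0,0],[8.8,0,1.4,0,0,0,0]]])

```text
clock: 4.65
position: [0.6487, -0.1637, 0.2132]
tool_rot: [2.679, 1.569, 2.57]
force: [-0.3, 0.3, -0.6]
grip_width: 0.0002
```

```bash
python3 -c "
from h import *
cur();snap('scene','s4.png')
im=cv2.imread('pics/s4.png')[130:220,140:260];cv2.imwrite('pics/s4c.png',cv2.resize(im,None,fx=6,fy=6,interpolation=2))
"
```

```text
phi 1.461 tilt [-0.001  0.001 -1.   ]
{'clock': 4.65, 'position': [0.649, -0.164, 0.213], 'tool_rot': [2.679, 1.569, 2.57], 'force': [-0.325, 0.286, -0.632], 'grip_width': 0.0}
```

View pics/s4c.png

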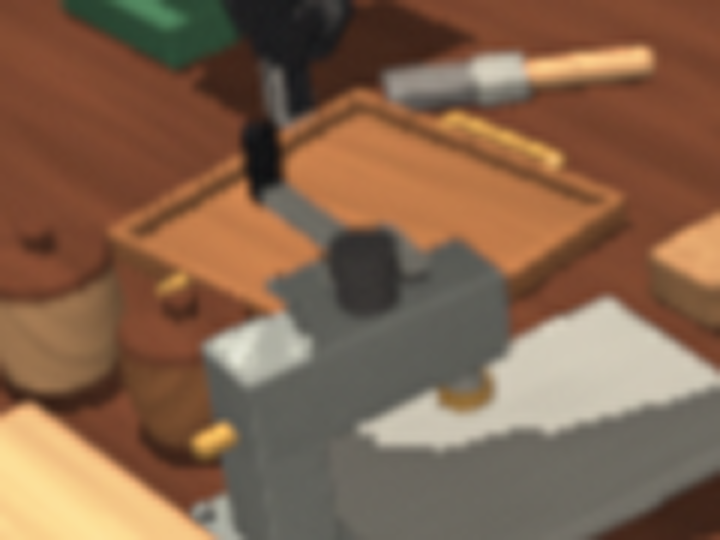

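Knob moved from crop (280,122) to (262,128), so the handle is now fully seated. Next is the long paddle.

```bash
python3 -c "
from h import *
print(bot.observe()['qpos'].round(2))
rel(.38,.225,.22,.592+1.5708)"
```

```text
[ 0.04  0.61  0.18  1.49 -0.12  1.05  1.72]
-> [0.38, 0.225, 0.22, 2.163] [-0.61, 35.7, -30.96] [-0.7016, -0.0009, -0.001]
```

step_arm(targets=[[[0,0,-3,0,0,0,0],[-4,0,-3.5,0,0,0,0],[-8,3,-5,-0.1,0,0,0],[-8,35.5,-31,-0.7,0,0,1],[-8,35.5,-31,-0.7,0,0,1],[-8,35.5,-31,-0.7,0,0,1],[-8,35.5,-31,-0.7,0,0,1],[-8,35.5,-31,-0.7,0,0,1],[-8,35.5,-31,-0.7,0,0,1],[-8,35.5,-31,-0.7,0,0,1]]])

```text
clock: 5.7
position: [0.4141, 0.1671, 0.2939]
tool_rot: [0.852, 1.57, 1.442]
force: [1.5, 1.2, -1.0]
grip_width: 0.0855
```

step_arm(targets=[[[2,17.0,-7.6,-0.4,0,0,1]]])

```text
clock: 5.8
position: [0.3728, 0.195, 0.2889]
tool_rot: [0.297, 1.568, 1.038]
force: [-0.3, 0.9, -0.5]
grip_width: 0.0852
```

```bash
python3 -c "
from h import *
cur()
rel(.38,.225,.22,.592+1.5708)"
```

```text
phi 2.312 tilt [ 0.001  0.002 -1.   ]
{'clock': 5.8, 'position': [0.373, 0.195, 0.289], 'tool_rot': [0.297, 1.568, 1.038], 'force': [-0.329, 0.888, -0.532], 'grip_width': 0.085}
-> [0.38, 0.225, 0.22, 2.163] [6.9, 1.72, 2.54] [0.1494, 0.0026, -0.001]
```

step_arm(targets=[[[4,1.7,2.5,0.15,0,0,1],[6.9,1.7,2.5,0.15,0,0,1],[6.9,1.7,2.5,0.15,0,0,1]]])

```text
clock: 6.1
position: [0.3779, 0.2239, 0.2176]
tool_rot: [2.672, 1.568, -3.018]
force: [0.8, -0.5, 0.3]
grip_width: 0.0855
```

```bash
cat > ov.py <<'E'
from fit import *
import sys
# usage: ov.py fn ; snaps wrist
T=T_tool(); snap('wrist',sys.argv[1]); cur()
E
python3 ov.py w5.png
```

```text
phi 2.164 tilt [-0.001  0.001 -1.   ]
{'clock': 6.15, 'position': [0.379, 0.224, 0.22], 'tool_rot': [1.88, 1.57, 2.473], 'force': [0.313, 0.149, 1.015], 'grip_width': 0.085}
```

View pics/w5.png

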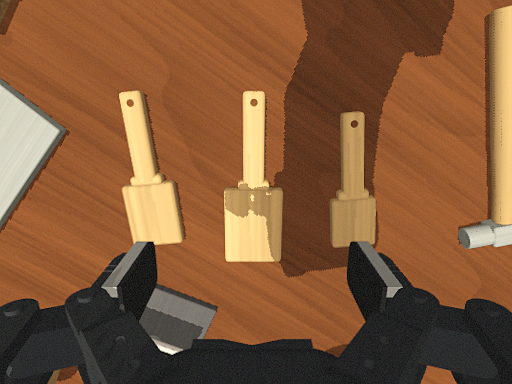

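Run:
```python
from fit import *
T=np.load('pics/w5.png.npy')
d={'long':([(226,262),(281,261),(282,188),(224,189),(243,92),(265,92)],[.446,.27,.592]),
'mid':([(132,244),(184,239),(175,180),(123,187),(120,94),(142,91)],[.5,.164,.69]),
'short':([(331,246),(375,246),(375,198),(331,198),(341,113),(364,113)],[.376,.365,.69])}
for L,(p,g) in d.items():
    q,e=fitproj('wrist',pm(L),np.array(p,float),g,T); print(L,q.round(4),round(e,1))
    if L=='long':
        w=fr(q[:2],q[2],-.08,0); rel(*w,.030,q[2]+1.5708); rel(*w,.1,q[2]+1.5708)
```

```text
long [0.4437 0.271  0.5921] 2.3
-> [0.377, 0.226, 0.03, 2.163] [18.95, 0.28, 0.01] [0.0007, -0.0003, -0.001]
-> [0.377, 0.226, 0.1, 2.163] [11.95, 0.28, 0.01] [0.0007, -0.0003, -0.001]
mid [0.4961 0.1672 0.6791] 4.4
short [0.3756 0.3649 0.6803] 3.5
```

step_arm(targets=[[[5,0.3,0,0,0,0,0.7],[10,0.3,0,0,0,0,0.7],[15,0.3,0,0,0,0,0.7],[18,0.3,0,0,0,0,0.7],[19.5,0.3,0,0,0,0,0.7],[19.5,0.3,0,0,0,0,0.7],[19.5,0.3,0,0,0,0,0],[19.5,0.3,0,0,0,0,0],[19.5,0.3,0,0,0,0,0],[19.5,0.3,0,0,0,0,0]]], grip_force=100)

```text
clock: 7.15
position: [0.3776, 0.2267, 0.0253]
tool_rot: [0.703, 1.569, 1.296]
force: [0.4, -0.5, -0.7]
grip_width: 0.0019
```

step_arm(targets=[[[-1,0,0,0,0,0,0],[-3,0,0,0,0,0,0],[-3,0,0,0,0,0,0]]])

```text
clock: 7.45
position: [0.3785, 0.2272, 0.0577]
tool_rot: [0.234, 1.566, 0.826]
force: [-0.3, 0.0, -0.3]
grip_width: -0.0002
```

```bash
python3 ov.py w6.png; python3 -c "
from h import *
a=.08
for L in (.14,0):
  w=fr(PR,PY,-a,L); rel(*w,.05,PY+1.5708)"
```

```text
phi 2.163 tilt [ 0.002  0.003 -1.   ]
{'clock': 7.5, 'position': [0.378, 0.227, 0.057], 'tool_rot': [0.282, 1.567, 0.874], 'force': [-0.206, 0.246, -0.488], 'grip_width': -0.0}
-> [0.558, 0.079, 0.05, 1.457] [0.68, -22.34, 6.61] [0.7059, 0.0031, -0.0023]
-> [0.542, -0.06, 0.05, 1.457] [0.64, -32.99, -2.47] [0.7059, 0.0031, -0.0023]
```

View pics/w6.png

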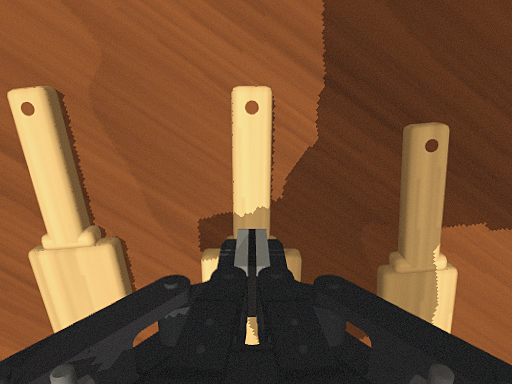

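Run:
```python
from fit import *
T=np.load('pics/w6.png.npy')
print(T.round(3))
for p in [(233,87),(272,87),(234,235),(270,235),(201,250),(301,250)]: print(p,atz('wrist',p,.016,T).round(4))
print(proj('wrist',[T[0,3],T[1,3],T[2,3]-.022],T),proj('wrist',[T[0,3],T[1,3],.016],T))
q=[.4437,.271,.592]
for m in pm('long'): w=fr(q[:2],q[2],m[0],m[1]); print(proj('wrist',[*w,.016],T))
```

```text
[[ 0.003 -0.558  0.83   0.379]
 [ 0.003  0.83   0.558  0.227]
 [-1.     0.001  0.004  0.058]
 [ 0.     0.     0.     1.   ]]
(233, 87) [0.3228 0.1772 0.016 ]
(272, 87) [0.3106 0.1953 0.016 ]
(234, 235) [0.3987 0.2271 0.016 ]
(270, 235) [0.3858 0.2462 0.016 ]
(201, 250) [0.4196 0.2151 0.016 ]
(301, 250) [0.3834 0.2691 0.016 ]
[251.65161045 223.19987987] [251.63132575 210.66619424]
[205.92690158 367.44688422]
[297.52009847 367.36266168]
[303.52756427 257.01976585]
[199.79170827 257.10038828]
[230.13430891  84.51339057]
[272.99406576  84.48985464]
```

The wrist image shows the paddle still in place: the fingers closed above it. I'll probe the real tip height on the handle.

step_arm(targets=[[[1,0,0,0,0,0,0],[1.6,0,0,0,0,0,0],[2.0,0,0,0,0,0,0],[2.3,0,0,0,0,0,0],[2.3,0,0,0,0,0,0]]])

```text
clock: 8.0
position: [0.378, 0.2269, 0.0331]
tool_rot: [0.389, 1.568, 0.982]
force: [0.9, 0.0, 0.7]
grip_width: -0.0003
```

step_arm(targets=[[[0.3,0,0,0,0,0,0],[0.3,0,0,0,0,0,0]]])

```text
clock: 8.2
position: [0.3779, 0.2269, 0.0298]
tool_rot: [0.458, 1.569, 1.051]
force: [-0.5, -0.0, -0.6]
grip_width: 0.0
```

step_arm(targets=[[[0.3,0,0,0,0,0,0],[0.3,0,0,0,0,0,0]]])

```text
clock: 8.4
position: [0.3778, 0.2268, 0.0266]
tool_rot: [0.497, 1.569, 1.09]
force: [-0.6, -0.3, 0.7]
grip_width: -0.0001
```

step_arm(targets=[[[0.3,0,0,0,0,0,0],[0.3,0,0,0,0,0,0]]])

```text
clock: 8.6
position: [0.3777, 0.2268, 0.0233]
tool_rot: [0.59, 1.569, 1.183]
force: [-0.5, -0.0, 0.0]
grip_width: 0.0001
```

```bash
python3 -c "
from h import *
cur();snap('scene','s7.png');snap('wrist','w7.png')
im=cv2.imread('pics/s7.png')[150:260,250:400];cv2.imwrite('pics/s7c.png',cv2.resize(im,None,fx=5,fy=5,interpolation=2))
"
```

```text
phi 2.164 tilt [ 0.001  0.002 -1.   ]
{'clock': 8.6, 'position': [0.378, 0.227, 0.023], 'tool_rot': [0.59, 1.569, 1.183], 'force': [-0.528, -0.03, 0.038], 'grip_width': 0.0}
```

View pics/s7c.png

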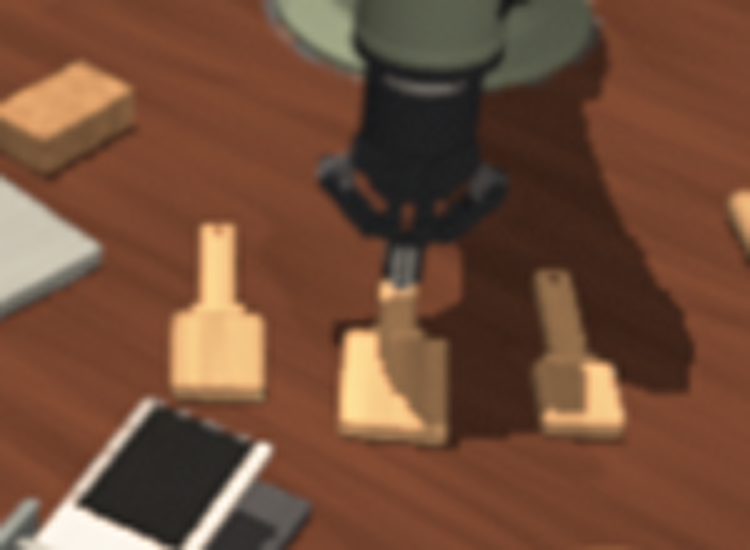

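View pics/w7.png

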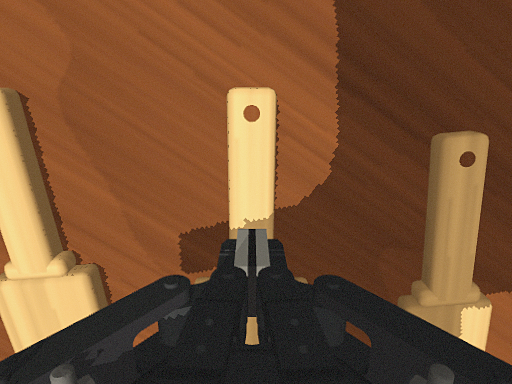

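Run:
```python
from fit import *
T0=np.load('pics/w5.png.npy')
d={'long':([(226,262),(281,261),(282,188),(224,189),(243,92),(265,92)],[.446,.27,.592]),
'mid':([(132,244),(184,239),(175,180),(123,187),(120,94),(142,91)],[.5,.164,.69]),
'short':([(331,246),(375,246),(375,198),(331,198),(341,113),(364,113)],[.376,.365,.69])}
for dz in (-.01,0,.005,.01,.015,.02,.03):
    T=T0.copy(); T[2,3]+=dz; out=[]
    for L,(p,g) in d.items():
        q,e=fitproj('wrist',pm(L),np.array(p,float),g,T); out+=[q.round(3).tolist(),round(e,2)]
    print(dz,out)
T=np.load('pics/w7.png.npy').copy(); z0=T[2,3]
for dz in (0,.01,.02):
    T[2,3]=z0+dz; print(dz,atz('wrist',(228,90),.016,T),atz('wrist',(275,90),.016,T),np.linalg.norm(atz('wrist',(228,90),.016,T)-atz('wrist',(275,90),.016,T)))
```

```text
-0.01 [[0.441, 0.269, 0.593], np.float64(5.94), [0.493, 0.168, 0.67], np.float64(6.63), [0.375, 0.361, 0.683], np.float64(4.54)]
0 [[0.444, 0.271, 0.592], np.float64(2.26), [0.496, 0.167, 0.679], np.float64(4.4), [0.376, 0.365, 0.68], np.float64(3.54)]
0.005 [[0.445, 0.272, 0.592], np.float64(1.61), [0.498, 0.167, 0.684], np.float64(3.2), [0.376, 0.367, 0.678], np.float64(2.88)]
0.01 [[0.446, 0.272, 0.592], np.float64(1.94), [0.499, 0.166, 0.687], np.float64(3.66), [0.376, 0.368, 0.677], np.float64(2.93)]
0.015 [[0.446, 0.273, 0.591], np.float64(3.38), [0.501, 0.165, 0.69], np.float64(3.98), [0.376, 0.37, 0.677], np.float64(3.89)]Traceback (most recent call last):
  File "<stdin>", line 9, in <module>
  File "fit.py", line 5, in fitproj
    r=least_squares(f,guess,loss='soft_l1'); return r.x,np.abs(r.fun).max()
    return func(*args, **kwargs)
    result = trf(vector_fun.fun, vector_fun.jac, x0, f0, J0, lb, ub, ftol, xtol,
                 gtol, max_nfev, x_scale, loss_function, tr_solver,
                 tr_options.copy(), verbose, callback=callback_wrapped)
    return trf_no_bound
[... 1137 characters left out ...]
wargs)
           ~~~~~~^^^^^^^^^^^^^^^^^^^^^^^^^^^^^^
  File "fit.py", line 4, in <lambda>
    f=lambda q:(np.array([proj(name,[q[0]+np.cos(q[2])*m[0]-np.sin(q[2])*m[1],q[1]+np.sin(q[2])*m[0]+np.cos(q[2])*m[1],m[2]],T) for m in model])-px).ravel()
                          ~~~~^^^^^^^^^^^^^^^^^^^^^^^^^^^^^^^^^^^^^^^^^^^^^^^^^^^^^^^^^^^^^^^^^^^^^^^^^^^^^^^^^^^^^^^^^^^^^^^^^
  File "h.py", line 22, in proj
    c,W=cam(name,T); p=np.linalg.inv(W)@np.append(P,1); u=p[:2]/p[2]; u=u*(1+c['k1']*(u@u)); return np.array([c['fx']*u[0]+c['cx'],c['fy']*u[1]+c['cy']])
        ~~~^^^^^^^^
  File "h.py", line 9, in cam
    c=eyes.get_calibration(name)
ValueError: time passes only in moves, steps and waits
```

```bash
python3 - <<'E'
s=open('h.py').read()
s=s.replace("def cam(name,T=None):\n    c=eyes.get_calibration(name)","import pickle,os\n_C={}\ndef cal(n):\n    if n not in _C:\n        f='cal_'+n+'.pkl'\n        if not os.path.exists(f): pickle.dump(eyes.get_calibration(n),open(f,'wb'))\n        _C[n]=pickle.load(open(f,'rb'))\n    return _C[n]\ndef cam(name,T=None):\n    c=cal(name)")
open('h.py','w').write(s)
E
python3 -c "
from h import *
for n in('scene','top','wrist'): cal(n)
cur()"
```

```text
phi 2.163 tilt [ 0.001  0.002 -1.   ]
{'clock': 8.7, 'position': [0.378, 0.227, 0.024], 'tool_rot': [0.523, 1.569, 1.116], 'force': [-0.818, -0.052, -0.696], 'grip_width': -0.0}
```

step_arm(targets=[[[0.2,0,0,0,0,0,0],[0.2,0,0,0,0,0,0]]])

```text
clock: 8.9
position: [0.3777, 0.2267, 0.0214]
tool_rot: [0.578, 1.569, 1.171]
force: [-0.5, -0.0, 0.6]
grip_width: -0.0003
```

step_arm(targets=[[[0.2,0,0,0,0,0,0],[0.2,0,0,0,0,0,0]]])

```text
clock: 9.1
position: [0.3776, 0.2267, 0.0191]
tool_rot: [0.676, 1.569, 1.269]
force: [-0.6, -0.0, 0.3]
grip_width: 0.0002
```

step_arm(targets=[[[0.2,0,0,0,0,0,0],[0.2,0,0,0,0,0,0]]])

```text
clock: 9.3
position: [0.3775, 0.2267, 0.0169]
tool_rot: [0.773, 1.569, 1.366]
force: [0.3, 0.3, -0.0]
grip_width: -0.0
```

```bash
python3 -c "
from h import *
for z in (0,.01,.016,.02,.03): print(z,proj('scene',[.378,.227,z]))
snap('scene','s8.png')
im=cv2.imread('pics/s8.png')[180:240,290:370];cv2.imwrite('pics/s8c.png',cv2.resize(im,None,fx=8,fy=8,interpolation=2))
"
```

```text
0 [328.95982693 213.43750067]
0.01 [329.21822964 211.17276946]
0.016 [329.37412199 209.8042809 ]
0.02 [329.47840625 208.88790501]
0.03 [329.74036831 206.58268591]
```

View pics/s8c.png

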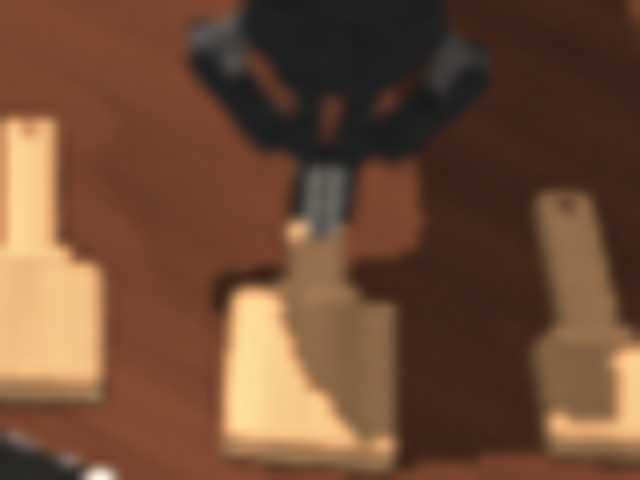

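step_arm(targets=[[[0.2,0,0,0,0,0,0],[0.2,0,0,0,0,0,0]]])

```text
clock: 9.55
position: [0.3774, 0.2266, 0.0148]
tool_rot: [0.897, 1.57, 1.49]
force: [-0.2, -1.1, 0.9]
grip_width: 0.0004
```

step_arm(targets=[[[0.2,0,0,0,0,0,0],[0.2,0,0,0,0,0,0]]])

```text
clock: 9.75
position: [0.3774, 0.2266, 0.0126]
tool_rot: [1.098, 1.57, 1.691]
force: [-0.9, -0.1, -0.4]
grip_width: 0.0001
```

step_arm(targets=[[[0.2,0,0,0,0,0,0],[0.2,0,0,0,0,0,0]]])

```text
clock: 9.95
position: [0.3773, 0.2265, 0.0104]
tool_rot: [1.337, 1.57, 1.93]
force: [-0.3, 0.0, 0.6]
grip_width: -0.0001
```

```bash
python3 -c "
from h import *
snap('scene','s9.png');snap('wrist','w9.png');print(bot.observe()['qpos'],bot.observe()['joint_efforts'].round(1))
im=cv2.imread('pics/s9.png')[180:240,290:370];cv2.imwrite('pics/s9c.png',cv2.resize(im,None,fx=8,fy=8,interpolation=2))
"
```

```text
[-0.59643023  0.62987734 -0.10121617  2.20870807  0.19317494  0.31044305
  1.30120721] [ -0.  -78.7   1.2 -13.    0.   -0.   -0. ]
```

View pics/s9c.png

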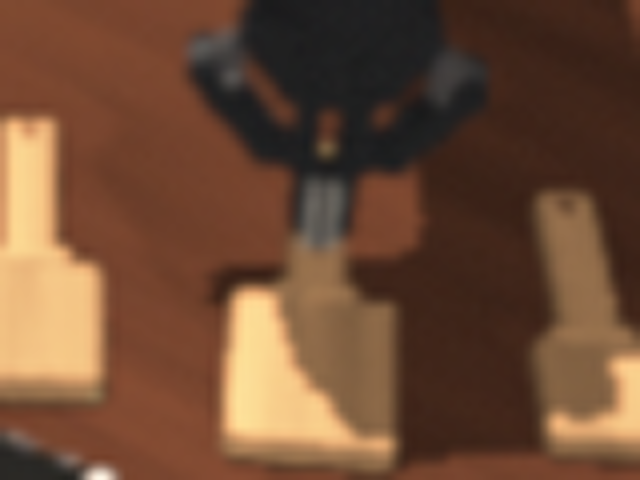

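View pics/w9.png

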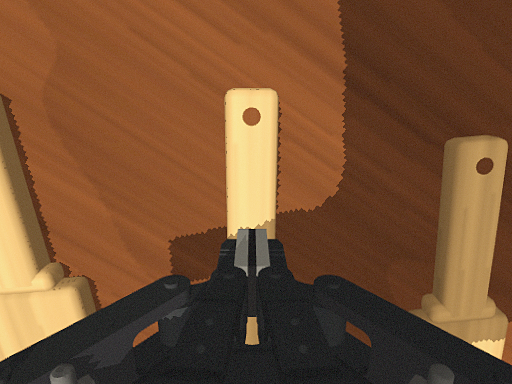

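step_arm(targets=[[[0.2,0,0,0,0,0,0],[0.2,0,0,0,0,0,0]]])

```text
clock: 10.25
position: [0.3775, 0.2266, 0.0088]
tool_rot: [0.764, 1.57, 1.357]
force: [-0.2, -1.4, 10.6]
grip_width: 0.0001
```

step_arm(targets=[[[0.2,0,0,0,0,0,0],[0.2,0,0,0,0,0,0]]])

```text
clock: 10.45
position: [0.3776, 0.2267, 0.0086]
tool_rot: [0.162, 1.569, 0.754]
force: [-12.3, -6.2, 68.2]
grip_width: 0.0005
```

step_arm(targets=[[[0.2,0,0,0,0,0,0],[0.2,0,0,0,0,0,0]]])

```text
clock: 10.65
position: [0.3776, 0.2267, 0.0085]
tool_rot: [-0.085, 1.568, 0.508]
force: [-15.3, -6.4, 78.6]
grip_width: 0.0002
```

step_arm(targets=[[[-2,0,0,0,0,0,0],[-3.5,0,0,0,0,0,0.7],[-3.5,0,0,0,0,0,0.7],[-3.5,0,0,0,0,0,0.7],[-2,0,0,0,0,0,0.7],[-0.5,0,0,0,0,0,0.7],[0.5,0,0,0,0,0,0.7],[1.0,0,0,0,0,0,0.7],[1.0,0,0,0,0,0,0.7]]])

```text
clock: 11.55
position: [0.3771, 0.2264, -0.0022]
tool_rot: [-0.256, 1.569, 0.337]
force: [-0.2, -0.3, 0.2]
grip_width: 0.0599
```

step_arm(targets=[[[0,0,0,0,0,0,0],[0,0,0,0,0,0,0],[0,0,0,0,0,0,0],[0,0,0,0,0,0,0]]])

```text
clock: 11.95
position: [0.3774, 0.2265, -0.0014]
tool_rot: [-0.176, 1.568, 0.417]
force: [-2.5, -0.8, 16.2]
grip_width: 0.021
```

step_arm(targets=[[[-0.5,0,0,0,0,0,0],[-2,0,0,0,0,0,0],[-3.5,0,0,0,0,0,0],[-3.5,0,0,0,0,0,0]]])

```text
clock: 12.35
position: [0.3781, 0.2269, 0.0352]
tool_rot: [-0.067, 1.566, 0.525]
force: [-0.0, 0.0, -0.9]
grip_width: 0.0209
```

```bash
python3 -c "
from h import *
cur();snap('scene','s10.png');snap('wrist','w10.png')
im=cv2.imread('pics/s10.png')[150:250,270:400];cv2.imwrite('pics/s10c.png',cv2.resize(im,None,fx=5,fy=5,interpolation=2))
for L in (.14,0):
  w=fr(PR,PY,-.08,L); rel(*w,.04,PY+1.5708)
"
```

```text
phi 2.163 tilt [ 0.004  0.003 -1.   ]
{'clock': 12.35, 'position': [0.378, 0.227, 0.035], 'tool_rot': [-0.067, 1.566, 0.525], 'force': [-0.019, 0.005, -0.939], 'grip_width': 0.021}
-> [0.558, 0.079, 0.04, 1.457] [-0.59, -22.34, 6.69] [0.7062, 0.0033, -0.0008]
-> [0.542, -0.06, 0.04, 1.457] [-0.62, -33.0, -2.39] [0.7062, 0.0033, -0.0008]
```

View pics/s10c.png

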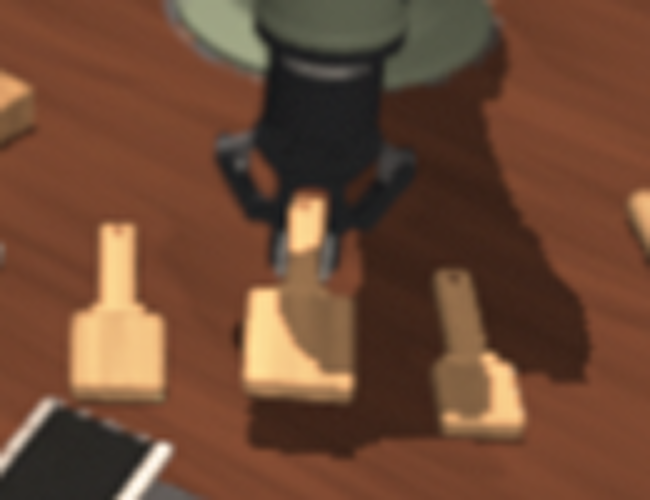

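View pics/w10.png

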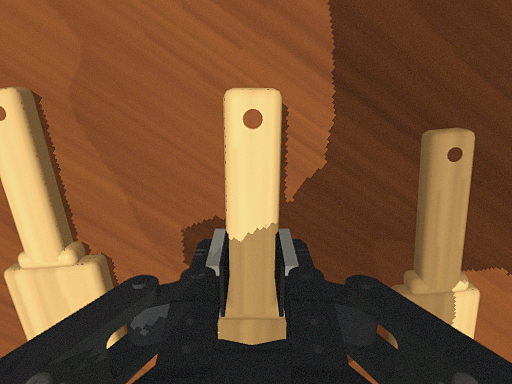

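```bash
python3 -c "
from h import *
rel(.41,.12,.038,1.85); rel(.465,-.02,.038,PY+1.5708)
w=fr(PR,PY,-.08,0); rel(*w,.038,PY+1.5708)
"
```

```text
-> [0.41, 0.12, 0.038, 1.85] [-0.43, -10.65, -3.26] [0.3135, 0.0034, -0.0002]
-> [0.465, -0.02, 0.038, 1.457] [-0.44, -25.34, -6.52] [0.7062, 0.0033, -0.0008]
-> [0.542, -0.06, 0.038, 1.457] [-0.42, -33.0, -2.39] [0.7062, 0.0033, -0.0008]
```

step_arm(targets=[[[-0.3,-5,-1.6,0.15,0,0,0],[-0.3,-10,-3.2,0.3,0,0,0],[-0.3,-14,-4.2,0.42,0,0,0],[-0.3,-18,-5,0.55,0,0,0],[-0.3,-22,-5.8,0.65,0,0,0],[-0.3,-25.3,-6.5,0.706,0,0,0],[-0.3,-25.3,-6.5,0.706,0,0,0],[-0.3,-25.3,-6.5,0.706,0,0,0]]])

```text
clock: 13.25
position: [0.4646, -0.0201, 0.036]
tool_rot: [0.716, 1.568, 0.601]
force: [-2.1, 0.6, 0.0]
grip_width: 0.0213
```

```bash
python3 -c "
from h import *
cur();snap('top','t11.png')
im=cv2.imread('pics/t11.png')[130:275,200:350];cv2.imwrite('pics/t11c.png',cv2.resize(im,None,fx=4,fy=4,interpolation=2))
w=fr(PR,PY,-.08,0); rel(*w,.038,PY+1.5708)
"
```

```text
phi 1.456 tilt [ 0.002  0.001 -1.   ]
{'clock': 13.25, 'position': [0.465, -0.02, 0.036], 'tool_rot': [0.716, 1.568, 0.601], 'force': [-2.073, 0.62, 0.043], 'grip_width': 0.021}
-> [0.542, -0.06, 0.038, 1.457] [-0.18, -3.23, 8.17] [0.0007, 0.0018, -0.0019]
```

View pics/t11c.png

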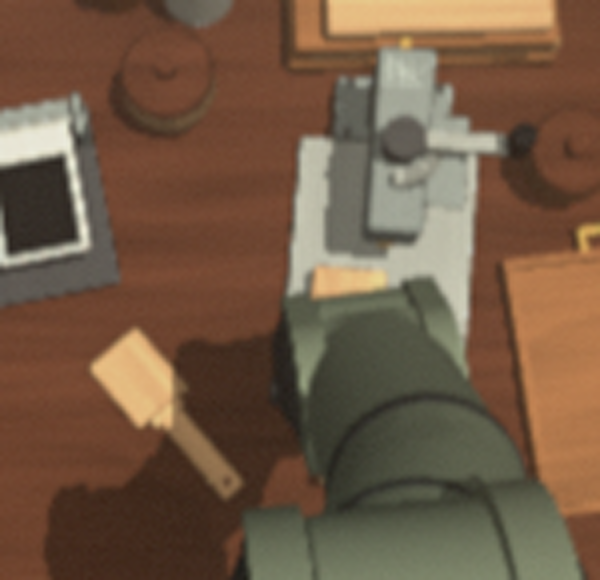

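step_arm(targets=[[[0,-2.8,1.5,0,0,0,0],[0,-3.2,4,0,0,0,0],[0,-3.2,7,0,0,0,0],[0,-3.2,8.2,0,0,0,0],[0.8,-3.2,8.2,0,0,0,0],[1.3,-3.2,8.2,0,0,0,0],[1.6,-3.2,8.2,0,0,0,0],[1.6,-3.2,8.2,0,0,0,0]]])

```text
clock: 14.1
position: [0.5413, -0.0598, 0.0195]
tool_rot: [1.453, 1.569, 1.34]
force: [-0.7, 0.9, -0.6]
grip_width: 0.0208
```

```bash
python3 -c "
from h import *
cur();snap('scene','s12.png');snap('wrist','w12.png')
im=cv2.imread('pics/s12.png')[140:250,150:290];cv2.imwrite('pics/s12c.png',cv2.resize(im,None,fx=5,fy=5,interpolation=2))
"
```

```text
phi 1.459 tilt [ 0.     0.002 -1.   ]
{'clock': 14.1, 'position': [0.541, -0.06, 0.02], 'tool_rot': [1.453, 1.569, 1.34], 'force': [-0.652, 0.893, -0.599], 'grip_width': 0.021}
```

View pics/s12c.png

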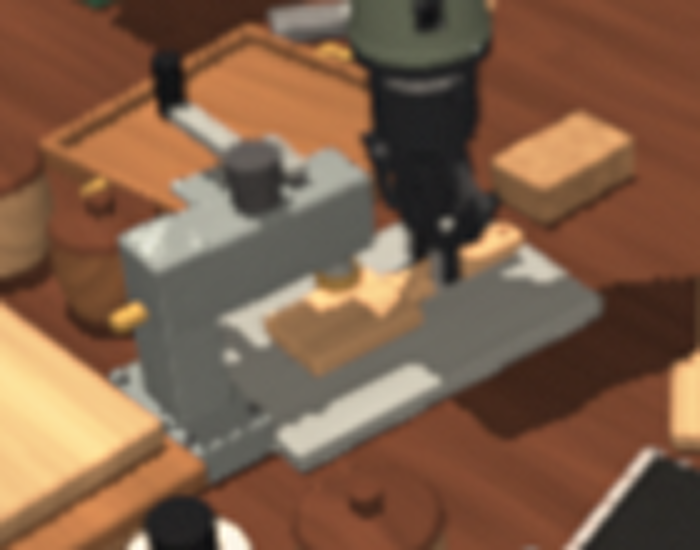

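View pics/w12.png

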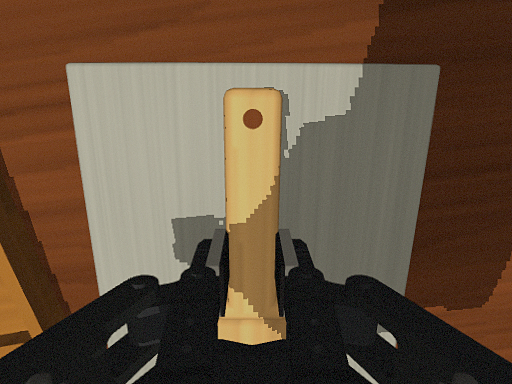

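step_arm(targets=[[[0.3,0,0,0,0,0,0],[0.3,0,0,0,0,0,0]]])

```text
clock: 14.4
position: [0.5418, -0.06, 0.017]
tool_rot: [1.003, 1.569, 0.89]
force: [0.6, 1.0, -0.1]
grip_width: 0.0209
```

step_arm(targets=[[[0.15,0,0,0,0,0,0],[0.15,0,0,0,0,0,0]]])

```text
clock: 14.6
position: [0.5416, -0.06, 0.0154]
tool_rot: [1.074, 1.569, 0.961]
force: [1.0, -0.3, -1.2]
grip_width: 0.0223
```

step_arm(targets=[[[0.1,0,0,0,0,0,0],[0.1,0,0,0,0,0,0]]])

```text
clock: 14.8
position: [0.5418, -0.0601, 0.0146]
tool_rot: [0.962, 1.569, 0.85]
force: [-1.3, 0.1, 4.7]
grip_width: 0.021
```

```bash
python3 ov.py w13.png; python3 -c "
from fit import *
T=np.load('pics/w13.png.npy')
for dz in (0,.01):
  T2=T.copy();T2[2,3]+=dz
  for x,y,z in((-.165,.085,.016),(-.165,-.085,.016),(-.154,.012,.032),(-.154,-.012,.032)):
    print(dz,proj('wrist',[*fr(PR,PY,x,y),z],T2))"
```

```text
phi 1.458 tilt [ 0.001  0.002 -1.   ]
{'clock': 14.85, 'position': [0.542, -0.06, 0.015], 'tool_rot': [0.998, 1.569, 0.886], 'force': [-1.527, 0.46, 5.176], 'grip_width': 0.021}
0 [448.24879472  61.99850691]
0 [53.12524134 62.0160154 ]
0 [281.74553862  87.41368398]
0 [219.87233753  87.42217403]
0.01 [435.73094015  63.66471077]
0.01 [65.71643096 63.68268816]
0.01 [279.58383529  87.53824221]
0.01 [222.08102384  87.54609384]
```

View pics/w13.png

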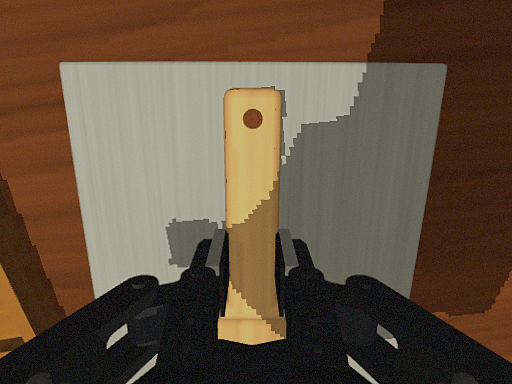

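Wrist view: bed corners at (61,64) and (446,64), handle end at (224–282,89). That matches the predicted centred pose within 2 px, so I'll release and rise.

step_arm(targets=[[[0,0,0,0,0,0,0.5],[0,0,0,0,0,0,0.5],[0,0,0,0,0,0,0.5],[-3,0,0,0,0,0,0.5],[-7,0,-1,0,0,0,0.5],[-12,0,-2,0,0,0,0.3],[-12,3,-2,0,0,0,0]]])

```text
clock: 15.55
position: [0.5264, -0.0314, 0.1399]
tool_rot: [0.145, 1.562, 0.027]
force: [2.0, 0.2, -1.4]
grip_width: 0.0142
```

```bash
python3 -c "
from h import *
cur();snap('top','t14.png');snap('wrist','w14.png')
im=cv2.imread('pics/t14.png')[130:275,160:310];cv2.imwrite('pics/t14c.png',cv2.resize(im,None,fx=4,fy=4,interpolation=2))
rel(.627,.246,.15,1.75)
"
```

```text
phi 1.453 tilt [ 0.008  0.    -1.   ]
{'clock': 15.55, 'position': [0.526, -0.031, 0.14], 'tool_rot': [0.145, 1.562, 0.027], 'force': [1.976, 0.165, -1.359], 'grip_width': 0.014}
-> [0.627, 0.246, 0.15, 1.75] [-1.24, 28.03, 7.08] [-0.2885, 0.0049, -0.0032]
```

View pics/w14.png

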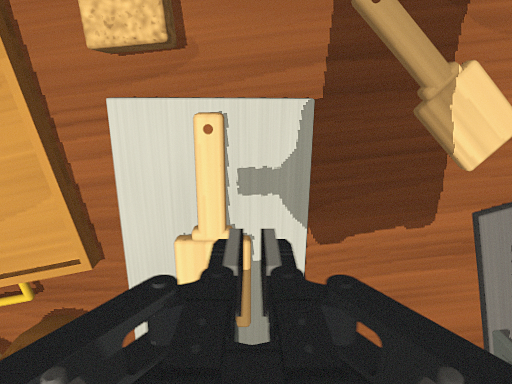

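View pics/t14c.png

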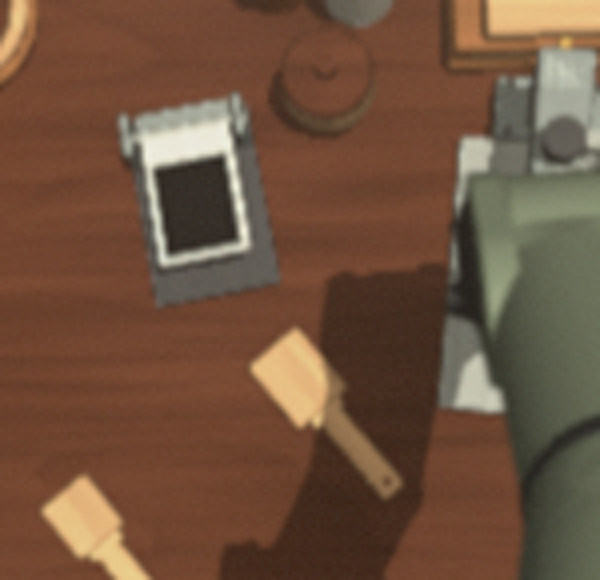

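```bash
python3 -c "
from h import *
P=lambda u,v:(160+(u-1.5)/4,130+(v-1.5)/4)
a=atz('top',P(165,268),.072);b=atz('top',P(249,249),.072);m=(a+b)/2
d=(a-b)[:2];yaw=np.arctan2(d[1],d[0])-np.pi/2
print(a,b,np.linalg.norm(a-b),yaw); w=fr(m[:2],yaw,.02,0);print(w); rel(*w,.12,1.453)
"
```

```text
[0.59553584 0.28016195 0.072     ] [0.61107765 0.20330649 0.072     ] 0.07841116353562949 0.19953056019613524
[0.62290994 0.24569841]
-> [0.623, 0.246, 0.12, 1.453] [1.76, 27.94, 6.66] [0.0085, 0.0044, -0.0039]
```

step_arm(targets=[[[1.5,27.9,6.7,0,0,0,0],[1.5,27.9,6.7,0,0,0,0],[1.5,27.9,6.7,0,0,0,0],[1.5,27.9,6.7,0,0,0,0],[1.5,27.9,6.7,0,0,0,0],[1.5,27.9,6.7,0,0,0,0],[4.0,27.9,6.7,0,0,0,0],[6.0,27.9,6.7,0,0,0,0],[6.0,27.9,6.7,0,0,0,0]]])

```text
clock: 16.55
position: [0.6217, 0.2447, 0.0743]
tool_rot: [1.522, 1.57, 1.413]
force: [-1.1, -1.2, -0.3]
grip_width: 0.0001
```

```bash
python3 -c "
from h import *
cur();snap('scene','s15.png');snap('wrist','w15.png')
im=cv2.imread('pics/s15.png')[170:290,200:350];cv2.imwrite('pics/s15c.png',cv2.resize(im,None,fx=4,fy=4,interpolation=2))"
```

```text
phi 1.462 tilt [ 0.     0.001 -1.   ]
{'clock': 16.55, 'position': [0.622, 0.245, 0.074], 'tool_rot': [1.522, 1.57, 1.413], 'force': [-1.086, -1.156, -0.26], 'grip_width': 0.0}
```

View pics/s15c.png

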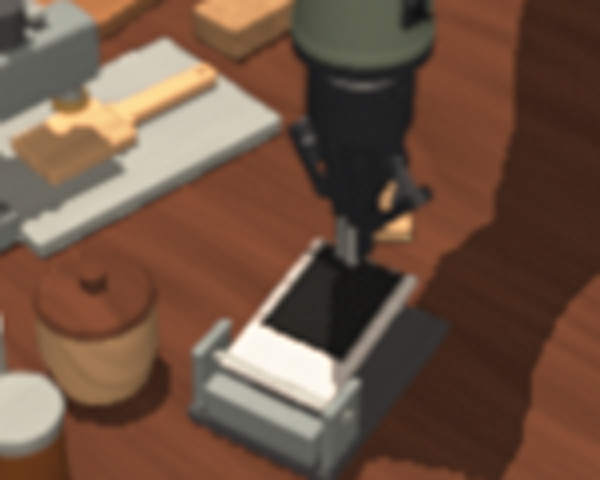

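View pics/w15.png

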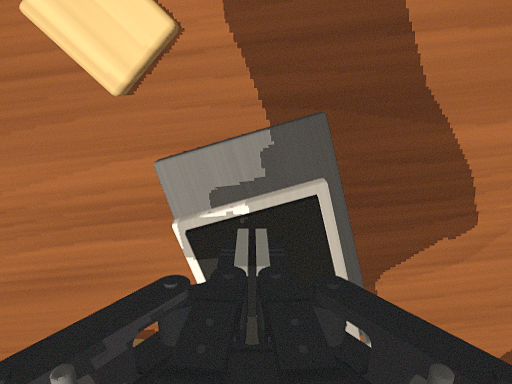

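step_arm(targets=[[[0.8,0,0,0,0,0,0],[1.3,0,0,0,0,0,0],[1.7,0,0,0,0,0,0],[2.0,0,0,0,0,0,0],[2.3,0,0,0,0,0,0],[2.3,0,0,0,0,0,0]]])

```text
clock: 17.25
position: [0.6233, 0.245, 0.0544]
tool_rot: [0.756, 1.566, 0.647]
force: [-3.3, -2.3, 4.9]
grip_width: -0.0002
```

step_arm(targets=[[[0.3,0,0,0,0,0,0],[0.5,0,0,0,0,0,0]]])

```text
clock: 17.45
position: [0.6232, 0.245, 0.0496]
tool_rot: [0.764, 1.566, 0.655]
force: [-4.1, -2.0, 6.4]
grip_width: -0.0
```

step_arm(targets=[[[0.3,0,0,0,0,0,0],[0.3,0,0,0,0,0,0]]])

```text
clock: 17.65
position: [0.6231, 0.245, 0.0467]
tool_rot: [0.798, 1.566, 0.689]
force: [-4.7, -1.9, 6.6]
grip_width: 0.0003
```

step_arm(targets=[[[0.2,0,0,0,0,0,0],[0.4,0,0,0,0,0,0]]])

```text
clock: 17.85
position: [0.6231, 0.245, 0.0431]
tool_rot: [0.804, 1.566, 0.695]
force: [-5.1, -1.5, 8.2]
grip_width: 0.0001
```

step_arm(targets=[[[0.15,0,0,0,0,0,0],[0.3,0,0,0,0,0,0]]])

```text
clock: 18.05
position: [0.6232, 0.245, 0.0409]
tool_rot: [0.792, 1.566, 0.682]
force: [-6.5, -2.1, 14.9]
grip_width: -0.0003
```

step_arm(targets=[[[0.15,0,0,0,0,0,0],[0.15,0,0,0,0,0,0]]])

```text
clock: 18.25
position: [0.6232, 0.245, 0.0402]
tool_rot: [0.799, 1.566, 0.689]
force: [-7.0, -1.5, 15.4]
grip_width: 0.0003
```

step_arm(targets=[[[0.12,0,0,0,0,0,0],[0.12,0,0,0,0,0,0]]])

```text
clock: 18.45
position: [0.6232, 0.245, 0.0401]
tool_rot: [0.791, 1.566, 0.681]
force: [-8.6, -3.6, 17.2]
grip_width: -0.0003
```

step_arm(targets=[[[0.12,0,0,0,0,0,0],[0.12,0,0,0,0,0,0]]])

```text
clock: 18.65
position: [0.6232, 0.2451, 0.0401]
tool_rot: [0.779, 1.566, 0.669]
force: [-8.9, -4.1, 19.2]
grip_width: 0.0
```

step_arm(targets=[[[0.15,0,0,0,0,0,0],[0.2,0,0,0,0,0,0],[0.2,0,0,0,0,0,0],[0.2,0,0,0,0,0,0]]])

```text
clock: 19.05
position: [0.6232, 0.245, 0.0398]
tool_rot: [0.772, 1.565, 0.662]
force: [-11.2, -5.8, 27.9]
grip_width: -0.0001
```

```bash
python3 -c "
from h import *
cur();snap('scene','s16.png')
im=cv2.imread('pics/s16.png')[130:290,160:340];cv2.imwrite('pics/s16c.png',cv2.resize(im,None,fx=4,fy=3.7,interpolation=2))"
```

```text
phi 1.46 tilt [ 0.004  0.003 -1.   ]
{'clock': 19.05, 'position': [0.623, 0.245, 0.04], 'tool_rot': [0.772, 1.565, 0.662], 'force': [-11.242, -5.756, 27.925], 'grip_width': -0.0}
```

View pics/s16c.png

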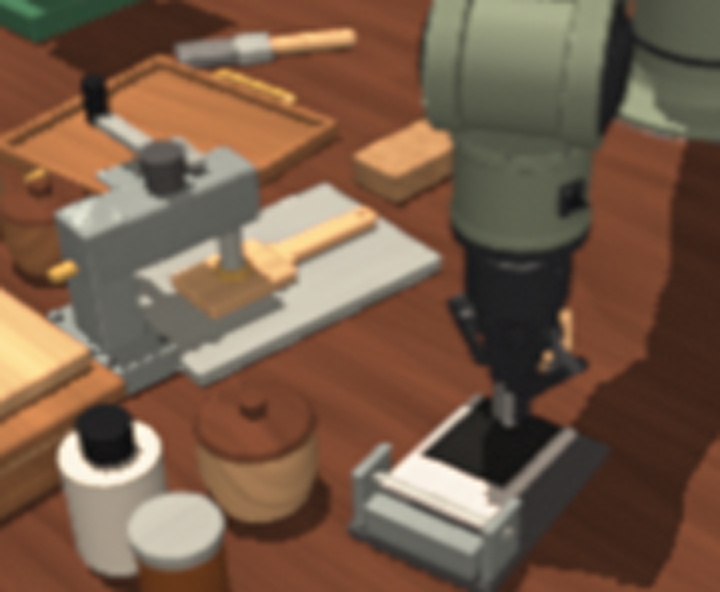

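Scene: ram down, die bearing on the blade, pedal on its stop (z stays at .040, 28 N). Lifting off and going back for the paddle.

step_arm(targets=[[[-0.5,0,0,0,0,0,0],[-1.5,0,0,0,0,0,0],[-3,0,0,0,0,0,0],[-6,0,0,0,0,0,0],[-8,-3,-1,0,0,0,0],[-8,-8,-2,0,0,0,0.4],[-8,-13,-3,0,0,0,0.6],[-8,-18,-4,0,0,0,0.6],[-8,-23,-5,0,0,0,0.6]]])

```text
clock: 20.0
position: [0.5483, 0.0238, 0.1195]
tool_rot: [0.707, 1.565, 0.597]
force: [0.9, -1.2, -0.7]
grip_width: 0.0513
```

```bash
python3 -c "
from h import *
cur();rel(.5415,-.0600,.09,PY+1.5708)"
```

```text
phi 1.461 tilt [ 0.005  0.003 -1.   ]
{'clock': 20.0, 'position': [0.548, 0.024, 0.119], 'tool_rot': [0.707, 1.565, 0.597], 'force': [0.88, -1.18, -0.678], 'grip_width': 0.051}
-> [0.542, -0.06, 0.09, 1.457] [2.92, -8.42, 0.23] [0.0035, 0.0047, -0.004]
```

step_arm(targets=[[[0.5,-4.5,0.1,0,0.005,-0.004,0.6],[2.9,-8.4,0.2,0,0.005,-0.004,0.6],[2.9,-8.4,0.2,0,0.005,-0.004,0.6]]])

```text
clock: 20.3
position: [0.5393, -0.0656, 0.0888]
tool_rot: [-2.413, 1.567, -2.53]
force: [-0.2, 1.0, 0.4]
grip_width: 0.0516
```

```bash
python3 ov.py w17.png;python3 -c "
from h import *
rel(.5415,-.0600,.0145,PY+1.5708)"
```

```text
phi 1.457 tilt [-0.002 -0.001 -1.   ]
{'clock': 20.35, 'position': [0.54, -0.062, 0.09], 'tool_rot': [-2.701, 1.569, -2.815], 'force': [-0.064, 0.794, -0.04], 'grip_width': 0.051}
-> [0.542, -0.06, 0.014, 1.457] [7.52, 0.26, 0.11] [-0.0008, -0.0018, 0.0009]
```

View pics/w17.png

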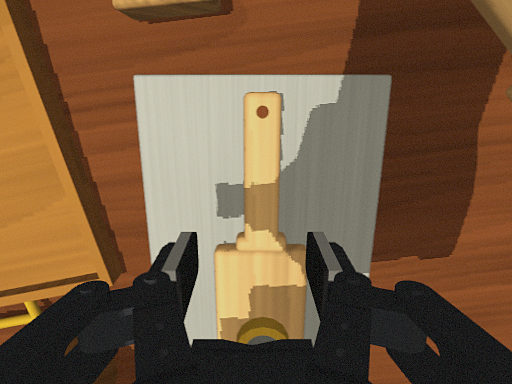

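step_arm(targets=[[[3,0.2,0.1,0,0,0,0.6],[5.5,0.2,0.1,0,0,0,0.6],[7.0,0.2,0.1,0,0,0,0.6],[7.5,0.2,0.1,0,0,0,0.6],[7.5,0.2,0.1,0,0,0,0.6],[7.5,0.2,0.1,0,0,0,0],[7.5,0.2,0.1,0,0,0,0],[7.5,0.2,0.1,0,0,0,0],[7.0,0.2,0.1,0,0,0,0],[6.5,0.2,0.1,0,0,0,0]]], grip_force=100)

```text
clock: 21.35
position: [0.5415, -0.0606, 0.0255]
tool_rot: [-2.59, 1.569, -2.705]
force: [-0.1, -1.0, -1.7]
grip_width: 0.0208
```

```bash
python3 -c "
from h import *
cur()
w=fr(PR,PY,-.16,-.03); rel(*w,.03,PY+1.5708)
w=fr(PR,PY,-.16,-.12); rel(*w,.09,TY+1.5708)
w=fr(TR,TY,.05-.08,.075); rel(*w,.09,TY+1.5708)
"
```

```text
phi 1.457 tilt [-0.001 -0.001 -1.   ]
{'clock': 21.35, 'position': [0.542, -0.061, 0.025], 'tool_rot': [-2.59, 1.569, -2.705], 'force': [-0.078, -0.954, -1.666], 'grip_width': 0.021}
-> [0.459, -0.081, 0.03, 1.457] [-0.44, -2.98, -7.95] [-0.0008, -0.0014, 0.0008]
-> [0.449, -0.171, 0.09, 1.671] [-6.43, -11.99, -7.95] [-0.2146, -0.0015, 0.0007]
-> [0.455, -0.251, 0.09, 1.671] [-6.43, -19.91, -6.44] [-0.2146, -0.0015, 0.0007]
```

step_arm(targets=[[[-0.6,-3,0,0,0,0,0],[-0.6,-6.5,0,0,0,0,0],[-0.8,-9.5,0,0,0,0,0],[-3.5,-11,-1,0,0,0,0],[-6.4,-13,-3,-0.05,0,0,0],[-6.4,-16,-5,-0.15,0,0,0],[-6.4,-19.9,-6.4,-0.214,0,0,0],[-6.4,-19.9,-6.4,-0.214,0,0,0],[-6.4,-19.9,-6.4,-0.214,0,0,0]]])

```text
clock: 22.25
position: [0.455, -0.252, 0.0903]
tool_rot: [-2.371, 1.569, -2.274]
force: [0.8, 0.8, -0.6]
grip_width: 0.0207
```

```bash
python3 ov.py w18.png; python3 -c "
from h import *
snap('scene','s18.png')
w=fr(TR,TY,.05-.08,.075); rel(*w,.015,TY+1.5708)
T=np.load('pics/w18.png.npy');T[2,3]+=.007
print([proj('wrist',[*fr(TR,TY,x,y),.02],T) for x,y in((-.12,.128),(-.12,-.128),(.12,.128))])
"
```

```text
phi 1.669 tilt [-0.001 -0.001 -1.   ]
{'clock': 22.3, 'position': [0.456, -0.251, 0.09], 'tool_rot': [-2.602, 1.57, -2.504], 'force': [0.799, 1.016, -0.987], 'grip_width': 0.02}
-> [0.455, -0.251, 0.015, 1.671] [7.5, -0.06, -0.09] [-0.0004, -0.0011, 0.0004]
[array([333.58110553,  62.45749455]), array([-49.50965604,  67.0682977 ]), array([314.72093742, 357.98548441])]
```

View pics/w18.png

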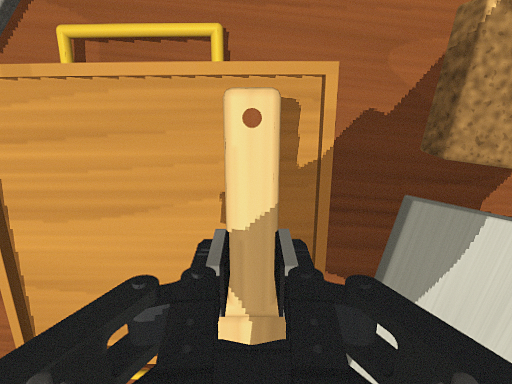

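View pics/s18.png

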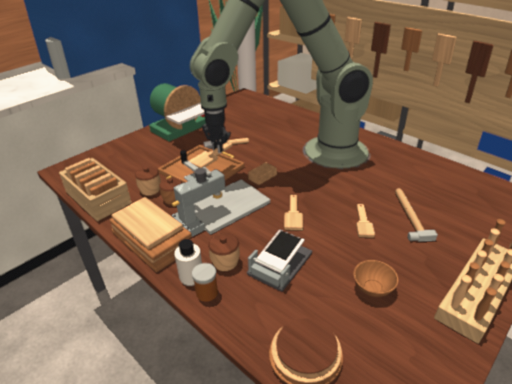

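step_arm(targets=[[[3,0,0,0,0,0,0],[5.5,0,0,0,0,0,0],[7.2,0,0,0,0,0,0],[8.0,0,0,0,0,0,0],[8.1,0,0,0,0,0,0],[8.1,0,0,0,0,0,0]]])

```text
clock: 22.95
position: [0.4563, -0.2499, 0.0093]
tool_rot: [-2.638, 1.57, -2.537]
force: [-0.3, 0.1, -0.5]
grip_width: 0.0205
```

step_arm(targets=[[[0.15,0,0,0,0,0,0],[0.15,0,0,0,0,0,0]]])

```text
clock: 23.15
position: [0.4569, -0.2498, 0.0082]
tool_rot: [-1.315, 1.57, -1.214]
force: [-0.1, 0.6, 1.7]
grip_width: 0.0206
```

step_arm(targets=[[[0.15,0,0,0,0,0,0],[0.15,0,0,0,0,0,0]]])

```text
clock: 23.35
position: [0.4569, -0.2498, 0.0081]
tool_rot: [-1.218, 1.569, -1.117]
force: [-8.7, 4.1, 31.2]
grip_width: 0.0209
```

step_arm(targets=[[[0,0,0,0,0,0,0.45],[0,0,0,0,0,0,0.45],[0,0,0,0,0,0,0.45],[-3,0,0,0,0,0,0.45],[-7,0,0,0,0,0,0.45],[-12,2,0,0,0,0,0.45],[-14,6,0,0,0,0,0.7]]])

```text
clock: 24.05
position: [0.4517, -0.1919, 0.151]
tool_rot: [-0.756, 1.565, -0.66]
force: [1.4, 0.6, 0.1]
grip_width: 0.0516
```

```bash
python3 ov.py w19.png; python3 -c "
from h import *
snap('top','t19.png')
im=cv2.imread('pics/t19.png')[130:290,160:310];cv2.imwrite('pics/t19c.png',cv2.resize(im,None,fx=4,fy=3.7,interpolation=2))
rel(.43,.12,.2,.69+1.5708)
"
```

```text
phi 1.674 tilt [ 0.006 -0.001 -1.   ]
{'clock': 24.1, 'position': [0.452, -0.184, 0.153], 'tool_rot': [-0.254, 1.565, -0.151], 'force': [6.639, 8.001, 5.616], 'grip_width': 0.059}
-> [0.43, 0.12, 0.2, 2.261] [-4.95, 30.69, 1.03] [-0.5852, 0.0041, 0.0032]
```

View pics/w19.png

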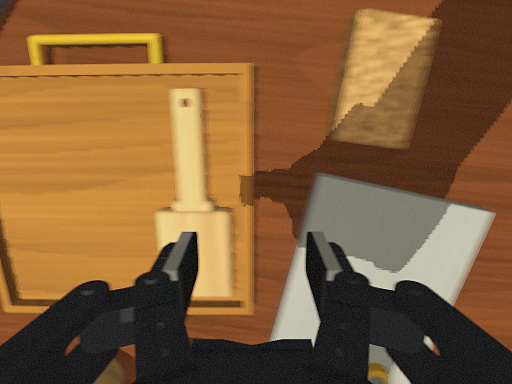

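View pics/t19.png

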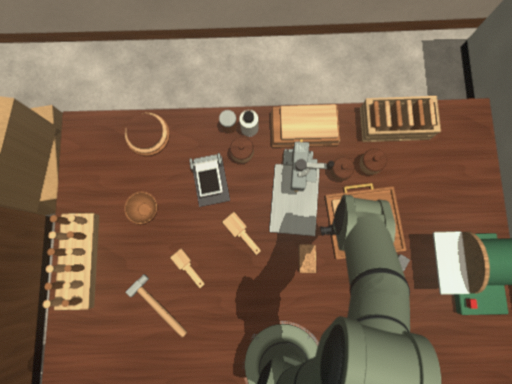

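step_arm(targets=[[[-5,30.7,1,-0.585,0.004,0.003,0.7],[-5,30.7,1,-0.585,0.004,0.003,0.7],[-5,30.7,1,-0.585,0.004,0.003,0.7],[-5,30.7,1,-0.585,0.004,0.003,0.7],[-5,30.7,1,-0.585,0.004,0.003,0.7],[-5,30.7,1,-0.585,0.004,0.003,0.7],[-5,30.7,1,-0.585,0.004,0.003,0.7],[-5,30.7,1,-0.585,0.004,0.003,0.7],[-5,30.7,1,-0.585,0.004,0.003,0.7]]])

```text
clock: 25.05
position: [0.4296, 0.1195, 0.2002]
tool_rot: [-2.584, 1.57, -1.894]
force: [-0.7, -0.4, -0.4]
grip_width: 0.0597
```

```bash
python3 ov.py w20.png
```

```text
phi 2.26 tilt [-0.    -0.001 -1.   ]
{'clock': 25.1, 'position': [0.43, 0.119, 0.2], 'tool_rot': [-2.719, 1.57, -2.031], 'force': [-0.36, -0.53, 0.015], 'grip_width': 0.06}
```

View pics/w20.png

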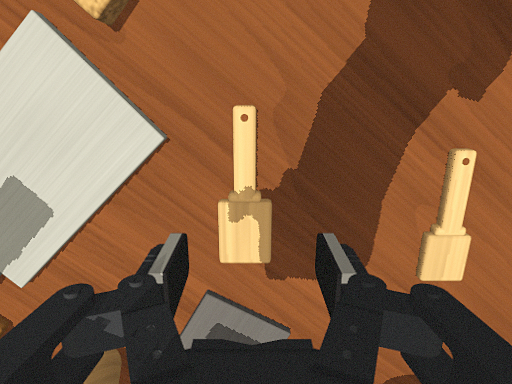

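Run:
```python
from fit import *
T=np.load('pics/w20.png.npy'); T[2,3]+=.007
q,e=fitproj('wrist',pm('mid'),np.array([(219,262),(271,263),(271,200),(220,200),(233,106),(256,106)],float),[.497,.166,.685],T)
print(q,e); w=fr(q[:2],q[2],-.077,0); rel(*w,-.002,q[2]+1.5708)
```

```text
[0.49850614 0.16618479 0.68593897] 2.2976067334834624
-> [0.439, 0.117, -0.002, 2.257] [20.22, -0.7, 0.63] [0.0028, -0.0008, 0.0004]
```

step_arm(targets=[[[4,-0.7,0.6,0,0,0,0.7],[9,-0.7,0.6,0,0,0,0.7],[14,-0.7,0.6,0,0,0,0.7],[17.5,-0.7,0.6,0,0,0,0.7],[19.3,-0.7,0.6,0,0,0,0.7],[20.1,-0.7,0.6,0,0,0,0.7],[20.1,-0.7,0.6,0,0,0,0.7]]])

```text
clock: 25.8
position: [0.4383, 0.1163, -0.0014]
tool_rot: [-3.075, 1.568, -2.387]
force: [-0.2, 0.7, 0.5]
grip_width: 0.0596
```

step_arm(targets=[[[0,0,0,0,0,0,0],[0,0,0,0,0,0,0],[0,0,0,0,0,0,0],[-1,0,0,0,0,0,0],[-2.5,0,0,0,0,0,0],[-3.7,0,0,0,0,0,0],[-3.7,0,0,0,0,0,0]]], grip_force=100)

```text
clock: 26.5
position: [0.4394, 0.1165, 0.0373]
tool_rot: [-1.333, 1.57, -0.646]
force: [-0.4, -0.4, -1.4]
grip_width: 0.0206
```

```bash
python3 ov.py w21.png;python3 -c "
from h import *
w=fr(PR,PY,-.16,.04); rel(*w,.036,PY+1.5708)
w=fr(PR,PY,-.077,0); rel(*w,.036,PY+1.5708)
"
```

```text
phi 2.258 tilt [ 0.    -0.001 -1.   ]
{'clock': 26.55, 'position': [0.439, 0.116, 0.036], 'tool_rot': [-2.039, 1.57, -1.352], 'force': [-0.093, 0.027, -0.561], 'grip_width': 0.02}
-> [0.467, -0.012, 0.036, 1.457] [0.06, -11.67, -5.96] [0.8008, -0.0001, 0.001]
-> [0.545, -0.061, 0.036, 1.457] [0.06, -20.41, -3.05] [0.8008, -0.0001, 0.001]
```

View pics/w21.png

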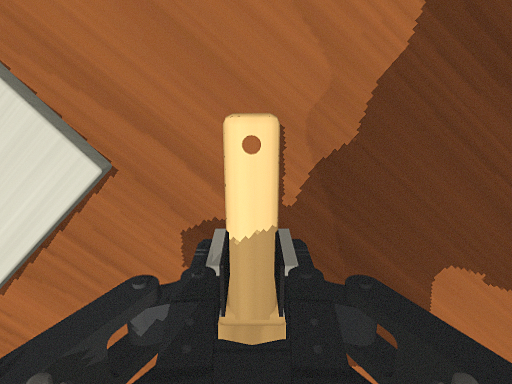

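step_arm(targets=[[[0,-3,-2.5,0.14,0,0,0],[0,-6,-4.5,0.29,0,0,0],[0,-9,-5.5,0.43,0,0,0],[0,-11,-6,0.57,0,0,0],[0,-11.7,-6,0.7,0,0,0],[0,-11.7,-6,0.8,0,0,0],[0,-11.7,-6,0.8,0,0,0]]])

```text
clock: 27.25
position: [0.4667, -0.0124, 0.0361]
tool_rot: [-1.708, 1.569, -1.823]
force: [-0.4, 0.1, -0.9]
grip_width: 0.0207
```

```bash
python3 -c "
from h import *
cur()
w=fr(PR,PY,-.077,0); rel(*w,.018,PY+1.5708)
"
```

```text
phi 1.456 tilt [-0.    -0.001 -1.   ]
{'clock': 27.25, 'position': [0.467, -0.012, 0.036], 'tool_rot': [-1.708, 1.569, -1.823], 'force': [-0.399, 0.069, -0.942], 'grip_width': 0.021}
-> [0.545, -0.061, 0.018, 1.457] [1.81, -3.91, 8.33] [-0.0013, -0.0002, 0.0014]
```

step_arm(targets=[[[0,-2.8,1.5,0,0,0,0],[0,-3.9,4,0,0,0,0],[0,-3.9,7,0,0,0,0],[0,-3.9,8.3,0,0,0,0],[0.8,-3.9,8.3,0,0,0,0],[1.5,-3.9,8.3,0,0,0,0],[1.8,-3.9,8.3,0,0,0,0],[1.8,-3.9,8.3,0,0,0,0]]])

```text
clock: 28.05
position: [0.5437, -0.0604, 0.0174]
tool_rot: [-2.399, 1.568, -2.512]
force: [-0.8, 0.3, -1.5]
grip_width: 0.0207
```

```bash
python3 ov.py w22.png; python3 -c "
from fit import *
T=np.load('pics/w22.png.npy')
for dz in (.007,):
  T2=T.copy();T2[2,3]+=dz; u=T[2,3]+.0014
  for x,y,z in((-.165,.085,.016),(-.165,-.085,.016),(-.140,.012,u+.016),(-.140,-.012,u+.016)):
    print(dz,proj('wrist',[*fr(PR,PY,x,y),z],T2))"
```

```text
phi 1.457 tilt [-0.001 -0.001 -1.   ]
{'clock': 28.1, 'position': [0.544, -0.06, 0.018], 'tool_rot': [-2.201, 1.569, -2.315], 'force': [0.444, -0.193, -0.765], 'grip_width': 0.021}
0.007 [436.79193258  59.06222107]
0.007 [65.77207631 59.62519303]
0.007 [279.59627689 117.42171691]
0.007 [222.33377145 117.48510534]
```

View pics/w22.png

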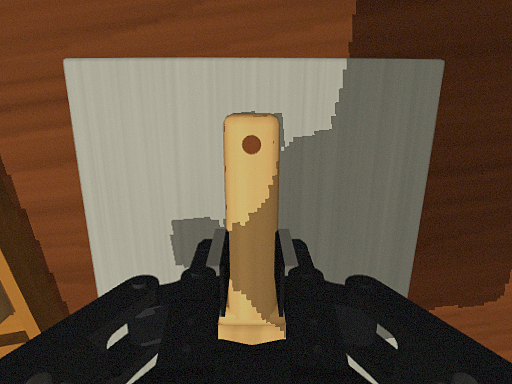

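step_arm(targets=[[[0.1,0.05,0.1,0,0,0,0],[0.25,0.1,0.2,0,0,0,0],[0.25,0.1,0.2,0,0,0,0]]])

```text
clock: 28.4
position: [0.5458, -0.0598, 0.016]
tool_rot: [-2.247, 1.568, -2.361]
force: [-6.7, 0.4, 15.4]
grip_width: 0.0205
```

step_arm(targets=[[[0.1,0,0,0,0,0,0],[0.1,0,0,0,0,0,0]]])

```text
clock: 28.6
position: [0.5458, -0.0598, 0.0159]
tool_rot: [-2.121, 1.568, -2.235]
force: [-7.3, -0.0, 22.1]
grip_width: 0.0206
```

Already on the bed at .016. Releasing, rising and going to the treadle.

step_arm(targets=[[[0,0,0,0,0,0,0.5],[0,0,0,0,0,0,0.5],[0,0,0,0,0,0,0.5],[-3,0,0,0,0,0,0.5],[-7,0,-1,0,0,0,0.5],[-10,0,-2,0,0,0,0.4],[-12,2,-2,0,0,0,0]]])

```text
clock: 29.3
position: [0.5277, -0.0395, 0.138]
tool_rot: [-1.613, 1.567, -1.73]
force: [0.5, 0.7, -0.1]
grip_width: 0.0208
```

```bash
python3 ov.py w23.png; python3 -c "
from h import *
rel(.624,.245,.1,1.46)
T=np.load('pics/w23.png.npy'); T[2,3]+=.007
print([proj('wrist',[*fr(PR,PY,x,y),z],T).round(0) for x,y,z in((-.165,.085,.016),(-.165,-.085,.016),(-.140,.012,.032),(-.140,-.012,.032),(-.038,-.03,.032))])"
```

```text
phi 1.458 tilt [ 0.003 -0.001 -1.   ]
{'clock': 29.35, 'position': [0.53, -0.034, 0.14], 'tool_rot': [-0.15, 1.567, -0.263], 'force': [3.975, 5.651, 4.844], 'grip_width': 0.013}
-> [0.624, 0.245, 0.1, 1.46] [4.04, 28.83, 6.17] [-0.0022, 0.0035, 0.0005]
[array([332.,  95.]), array([126.,  96.]), array([243., 128.]), array([213., 128.]), array([197., 244.])]
```

View pics/w23.png

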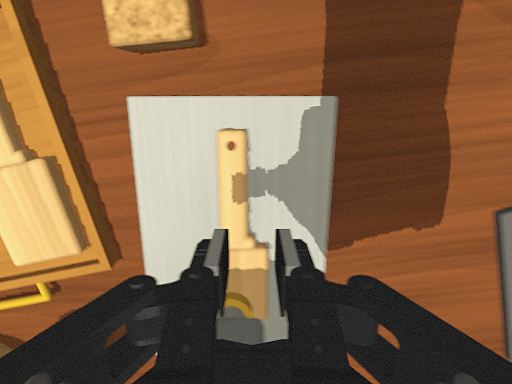

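step_arm(targets=[[[0,28.8,6.2,0,0.003,0,0],[0,28.8,6.2,0,0.003,0,0],[0,28.8,6.2,0,0.003,0,0],[0,28.8,6.2,0,0.003,0,0],[0,28.8,6.2,0,0.003,0,0],[1,28.8,6.2,0,0.003,0,0],[4,28.8,6.2,0,0.003,0,0],[7.0,28.8,6.2,0,0.003,0,0],[7.3,28.8,6.2,0,0.003,0,0],[7.3,28.8,6.2,0,0.003,0,0]]])

```text
clock: 30.35
position: [0.6241, 0.2445, 0.0673]
tool_rot: [-2.132, 1.57, -2.245]
force: [-0.4, -0.2, 0.9]
grip_width: 0.0001
```

step_arm(targets=[[[0.5,0,0,0,0,0,0],[1.0,0,0,0,0,0,0],[1.3,0,0,0,0,0,0],[1.6,0,0,0,0,0,0],[1.6,0,0,0,0,0,0]]])

```text
clock: 30.85
position: [0.6241, 0.2445, 0.0518]
tool_rot: [-2.047, 1.57, -2.16]
force: [-3.8, -0.8, 5.4]
grip_width: 0.0002
```

step_arm(targets=[[[0.4,0,0,0,0,0,0],[0.7,0,0,0,0,0,0],[0.9,0,0,0,0,0,0],[1.1,0,0,0,0,0,0],[1.1,0,0,0,0,0,0]]])

```text
clock: 31.35
position: [0.6242, 0.2445, 0.0418]
tool_rot: [-1.694, 1.57, -1.807]
force: [-6.6, -1.9, 12.5]
grip_width: -0.0001
```

step_arm(targets=[[[0.15,0,0,0,0,0,0],[0.2,0,0,0,0,0,0]]])

```text
clock: 31.55
position: [0.6242, 0.2445, 0.0411]
tool_rot: [-0.837, 1.57, -0.95]
force: [-7.0, -1.4, 14.0]
grip_width: 0.0001
```

step_arm(targets=[[[0.15,0,0,0,0,0,0],[0.2,0,0,0,0,0,0]]])

```text
clock: 31.75
position: [0.6242, 0.2445, 0.0404]
tool_rot: [0.059, 1.57, -0.055]
force: [-7.3, -2.6, 16.8]
grip_width: -0.0001
```

step_arm(targets=[[[0.2,0,0,0,0,0,0],[0.25,0,0,0,0,0,0]]])

```text
clock: 31.95
position: [0.6243, 0.2446, 0.0399]
tool_rot: [0.346, 1.57, 0.232]
force: [-13.0, -3.7, 28.8]
grip_width: 0.0002
```

step_arm(targets=[[[0.15,0,0,0,0,0,0],[0.2,0,0,0,0,0,0],[0.2,0,0,0,0,0,0],[0.2,0,0,0,0,0,0]]])

```text
clock: 32.35
position: [0.6243, 0.2446, 0.04]
tool_rot: [0.388, 1.569, 0.274]
force: [-12.5, -3.9, 26.5]
grip_width: 0.0002
```

```bash
python3 -c "
from h import *
cur();snap('scene','s24.png')
im=cv2.imread('pics/s24.png')[130:290,160:340];cv2.imwrite('pics/s24c.png',cv2.resize(im,None,fx=4,fy=3.7,interpolation=2))"
```

```text
phi 1.456 tilt [ 0.002  0.    -1.   ]
{'clock': 32.35, 'position': [0.624, 0.245, 0.04], 'tool_rot': [0.388, 1.569, 0.274], 'force': [-12.55, -3.948, 26.488], 'grip_width': 0.0}
```

View pics/s24c.png

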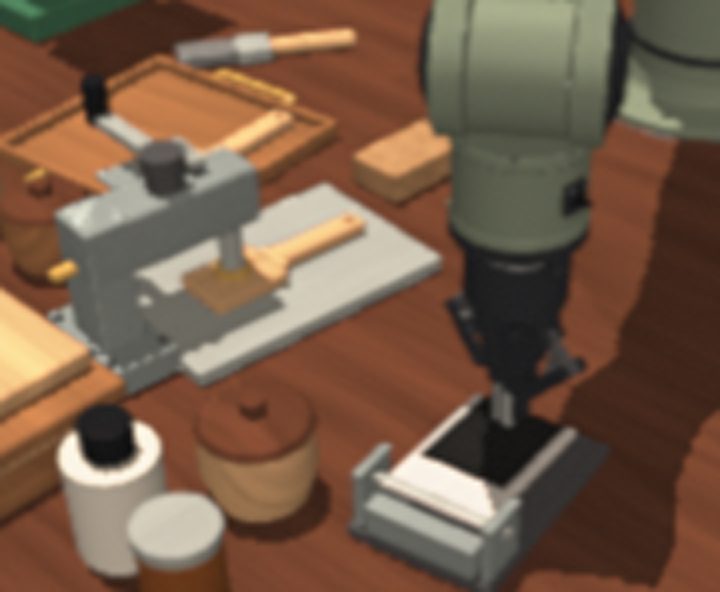

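The die is on the mid blade with the pedal at its stop. Going back to fetch it.

step_arm(targets=[[[-0.5,0,0,0,0,0,0],[-1.5,0,0,0,0,0,0],[-3,0,0,0,0,0,0],[-6,0,0,0,0,0,0],[-8,-3,-1,0,0,0,0],[-8,-8,-2,0,0,0,0.4],[-8,-13,-3,0,0,0,0.6],[-8,-18,-4,0,0,0,0.6],[-8,-23,-5,0,0,0,0.6]]])

```text
clock: 33.3
position: [0.5488, 0.0237, 0.1207]
tool_rot: [0.227, 1.568, 0.112]
force: [0.7, -0.1, -0.7]
grip_width: 0.0515
```

```bash
python3 -c "
from h import *
cur();rel(.5455,-.0602,.09,PY+1.5708)"
```

```text
phi 1.456 tilt [ 0.003  0.    -1.   ]
{'clock': 33.3, 'position': [0.549, 0.024, 0.121], 'tool_rot': [0.227, 1.568, 0.112], 'force': [0.737, -0.127, -0.685], 'grip_width': 0.052}
-> [0.546, -0.06, 0.09, 1.457] [3.07, -8.38, 0.62] [-0.0009, 0.0026, -0.0006]
```

step_arm(targets=[[[0.5,-4.5,0.3,0,0.003,0,0.6],[3.0,-8.0,0.6,0,0.003,0,0.6],[3.0,-8.4,0.6,0,0.003,0,0.6],[3.0,-8.4,0.6,0,0.003,0,0.6]]])

```text
clock: 33.7
position: [0.5451, -0.0614, 0.091]
tool_rot: [2.515, 1.57, 2.399]
force: [0.3, 0.1, -0.4]
grip_width: 0.0515
```

```bash
python3 ov.py w25.png;python3 -c "
from h import *
rel(.5455,-.0602,.015,PY+1.5708)"
```

```text
phi 1.456 tilt [ 0.     0.001 -1.   ]
{'clock': 33.75, 'position': [0.546, -0.06, 0.091], 'tool_rot': [1.488, 1.57, 1.373], 'force': [-0.436, 0.459, 0.337], 'grip_width': 0.051}
-> [0.546, -0.06, 0.015, 1.457] [7.63, -0.03, -0.0] [-0.0012, 0.0001, -0.001]
```

View pics/w25.png

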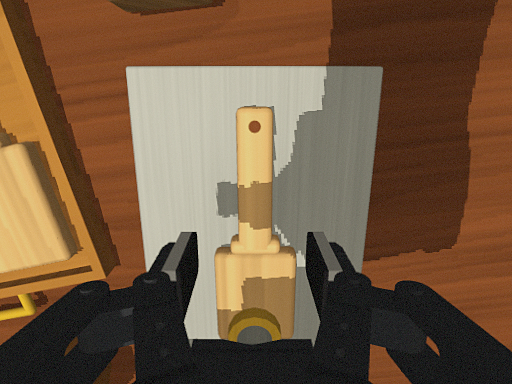

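step_arm(targets=[[[3,0,0,0,0,0,0.6],[5.5,0,0,0,0,0,0.6],[7.0,0,0,0,0,0,0.6],[7.5,0,0,0,0,0,0.6],[7.5,0,0,0,0,0,0.6],[7.5,0,0,0,0,0,0],[7.5,0,0,0,0,0,0],[7.5,0,0,0,0,0,0],[7.0,0,0,0,0,0,0],[6.5,0,0,0,0,0,0]]], grip_force=100)

```text
clock: 34.75
position: [0.5458, -0.0599, 0.0271]
tool_rot: [1.021, 1.57, 0.906]
force: [-1.0, -0.3, -0.7]
grip_width: 0.02
```

```bash
python3 -c "
from h import *
cur()
w=fr(TR,TY,.05-.077,.004); rel(*w,.09,TY+1.5708)
"
```

```text
phi 1.456 tilt [ 0.001  0.001 -1.   ]
{'clock': 34.75, 'position': [0.546, -0.06, 0.027], 'tool_rot': [1.021, 1.57, 0.906], 'force': [-0.988, -0.256, -0.74], 'grip_width': 0.02}
-> [0.465, -0.321, 0.09, 1.671] [-6.32, -26.89, -5.02] [-0.215, 0.0008, -0.001]
```

step_arm(targets=[[[-0.5,-3,0,0,0,0,0],[-0.5,-6.5,0,0,0,0,0],[-0.8,-9.5,0,0,0,0,0],[-3.5,-12,-1,0,0,0,0],[-6.3,-16,-2.5,-0.05,0,0,0],[-6.3,-21,-4,-0.15,0,0,0],[-6.3,-25,-5,-0.214,0,0,0],[-6.3,-26.9,-5,-0.214,0,0,0],[-6.3,-26.9,-5,-0.214,0,0,0]]])

```text
clock: 35.65
position: [0.4638, -0.3252, 0.0903]
tool_rot: [-0.585, 1.57, -0.491]
force: [0.4, 0.4, -0.4]
grip_width: 0.0204
```

```bash
python3 ov.py w26.png; python3 -c "
from h import *
w=fr(TR,TY,.05-.077,.004); rel(*w,.009,TY+1.5708)
"
```

```text
phi 1.667 tilt [ 0.001  0.001 -1.   ]
{'clock': 35.7, 'position': [0.465, -0.323, 0.09], 'tool_rot': [0.353, 1.57, 0.449], 'force': [-0.574, 0.734, -1.713], 'grip_width': 0.02}
-> [0.465, -0.321, 0.009, 1.671] [8.12, 0.14, 0.04] [-0.0039, 0.0012, -0.0004]
```

View pics/w26.png

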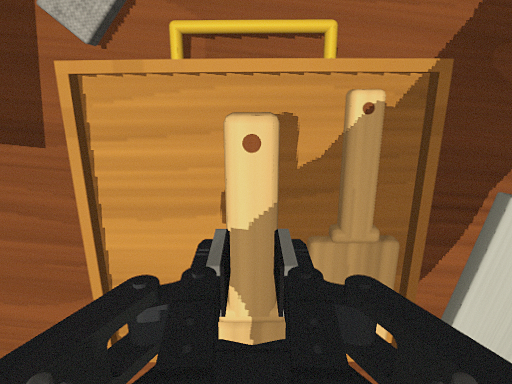

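```bash
python3 -c "
from h import *
T=np.load('pics/w26.png.npy'); T[2,3]+=.007
def tr(p,z):
  w=atz('wrist',p,z,T)[:2]-TR; c,s=np.cos(TY),np.sin(TY); return np.round([c*w[0]+s*w[1],-s*w[0]+c*w[1]],4)
print(tr((365,91),.024),tr((361,228),.024),tr((312,245),.024),'tray corners',tr((56,61),.02),tr((452,60),.02))
w=T[:2,3]-TR; print(-np.sin(TY)*w[0]+np.cos(TY)*w[1])
"
```

```text
[-0.1002  0.0755] [-0.0023  0.0814] [0.0113 0.0456] tray corners [-0.1211 -0.128 ] [-0.1199  0.1328]
0.0003963372567684924
```

step_arm(targets=[[[3,0.1,0,0,0,0,0],[5.5,0.1,0,0,0,0,0],[7.2,0.1,0,0,0,0,0],[7.9,0.1,0,0,0,0,0],[8.0,0.1,0,0,0,0,0],[8.0,0.1,0,0,0,0,0]]])

```text
clock: 36.3
position: [0.4653, -0.3213, 0.0107]
tool_rot: [0.167, 1.569, 0.264]
force: [0.3, -0.4, -0.9]
grip_width: 0.0206
```

step_arm(targets=[[[0.15,0,0,0,0,0,0],[0.15,0,0,0,0,0,0]]])

```text
clock: 36.5
position: [0.4658, -0.3212, 0.0098]
tool_rot: [-0.109, 1.568, -0.012]
force: [-0.3, 0.1, 3.8]
grip_width: 0.0207
```

step_arm(targets=[[[0.1,0,0,0,0,0,0],[0.1,0,0,0,0,0,0]]])

```text
clock: 36.7
position: [0.4658, -0.3212, 0.0098]
tool_rot: [-0.257, 1.568, -0.16]
force: [-4.7, 1.7, 14.0]
grip_width: 0.0203
```

step_arm(targets=[[[0,0,0,0,0,0,0.45],[0,0,0,0,0,0,0.45],[0,0,0,0,0,0,0.45],[-3,0,0,0,0,0,0.45],[-7,0,0,0,0,0,0.45],[-12,2,0,0,0,0,0.45],[-15,6,0,0,0,0,0.7]]])

```text
clock: 37.4
position: [0.4601, -0.2657, 0.1601]
tool_rot: [-0.513, 1.565, -0.419]
force: [1.6, 0.4, -0.2]
grip_width: 0.0514
```

```bash
python3 ov.py w27.png; python3 -c "
from h import *
snap('top','t27.png')
rel(.36,.26,.2,.69+1.5708)
"
```

```text
phi 1.671 tilt [ 0.008 -0.001 -1.   ]
{'clock': 37.45, 'position': [0.462, -0.259, 0.164], 'tool_rot': [-0.242, 1.562, -0.142], 'force': [6.563, 5.697, 7.484], 'grip_width': 0.059}
-> [0.36, 0.26, 0.2, 2.261] [-4.0, 52.83, -4.82] [-0.5887, 0.0068, 0.0048]
```

View pics/w27.png

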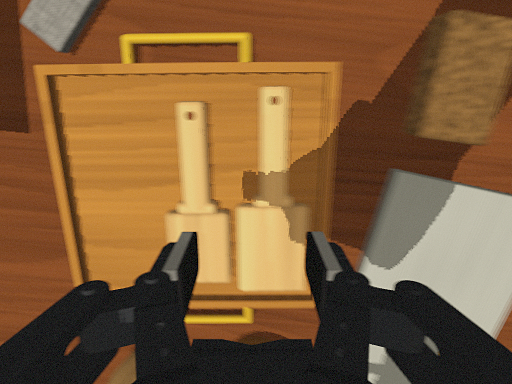

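View pics/t27.png

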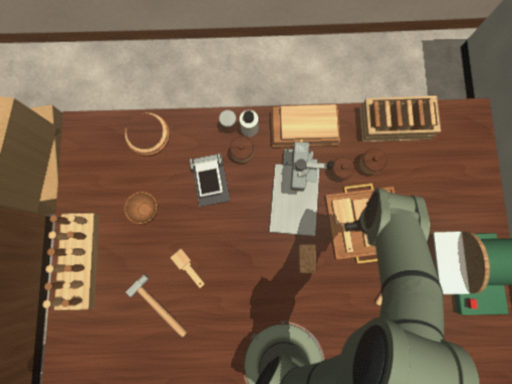

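step_arm(targets=[[[-4,30,-1,-0.3,0.007,0.005,0.7],[-4,30,-1,-0.3,0.007,0.005,0.7],[-4,30,-1,-0.3,0.007,0.005,0.7],[-4,30,-1,-0.3,0.007,0.005,0.7],[-4,30,-1,-0.3,0.007,0.005,0.7],[-4,55,-4,-0.6,0.007,0.005,0.7],[-4,55,-4,-0.6,0.007,0.005,0.7],[-4,55,-4,-0.6,0.007,0.005,0.7],[-4,55,-4,-0.6,0.007,0.005,0.7],[-4,55,-4,-0.6,0.007,0.005,0.7]]])

```text
clock: 38.5
position: [0.3769, 0.2279, 0.1987]
tool_rot: [0.707, 1.571, 1.407]
force: [1.9, -0.9, -0.6]
grip_width: 0.0599
```

```bash
python3 ov.py w28.png; python3 -c "
from h import *
rel(.325,.315,.2,.69+1.5708)"
```

```text
phi 2.279 tilt [ 0.     0.005 -1.   ]
{'clock': 38.55, 'position': [0.375, 0.236, 0.199], 'tool_rot': [0.771, 1.566, 1.479], 'force': [-7.599, 8.824, -0.523], 'grip_width': 0.06}
-> [0.325, 0.315, 0.2, 2.261] [-0.02, 9.23, 1.35] [0.0184, 0.0034, -0.0034]
```

step_arm(targets=[[[0,4.5,0.7,0.018,0.003,-0.003,0.7],[0,9.2,1.3,0.018,0.003,-0.003,0.7],[0,9.2,1.3,0.018,0.003,-0.003,0.7],[0,9.2,1.3,0.018,0.003,-0.003,0.7]]])

```text
clock: 38.95
position: [0.324, 0.3153, 0.1996]
tool_rot: [1.416, 1.57, 2.109]
force: [1.0, -0.9, -0.1]
grip_width: 0.0599
```

```bash
python3 ov.py w29.png
```

```text
phi 2.262 tilt [-0. -0. -1.]
{'clock': 39.0, 'position': [0.325, 0.314, 0.2], 'tool_rot': [2.564, 1.571, -3.028], 'force': [0.155, -0.479, -0.309], 'grip_width': 0.06}
```

View pics/w29.png

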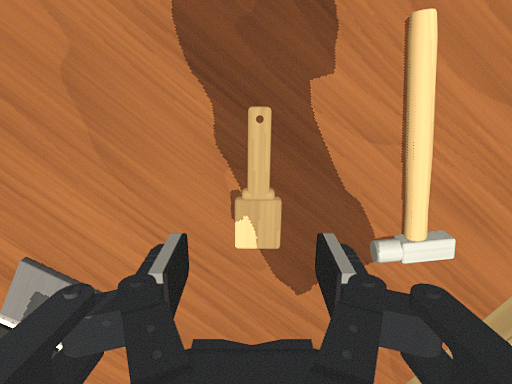

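Run:
```python
from fit import *
T=np.load('pics/w29.png.npy'); T[2,3]+=.007
q,e=fitproj('wrist',pm('short'),np.array([(235,248),(281,248),(281,197),(236,198),(249,107),(271,107)],float),[.376,.366,.68],T)
print(q,e); w=fr(q[:2],q[2],-.074,0); rel(*w,-.002,q[2]+1.5708)
```

```text
[0.37462611 0.36708543 0.68646704] 1.4352669025615228
-> [0.317, 0.32, -0.002, 2.257] [20.15, 0.94, -0.19] [0.0046, -0.0001, -0.0001]
```

step_arm(targets=[[[4,0.9,-0.2,0,0,0,0.7],[9,0.9,-0.2,0,0,0,0.7],[14,0.9,-0.2,0,0,0,0.7],[17.5,0.9,-0.2,0,0,0,0.7],[19.3,0.9,-0.2,0,0,0,0.7],[20.0,0.9,-0.2,0,0,0,0.7],[20.0,0.9,-0.2,0,0,0,0.7]]])

```text
clock: 39.7
position: [0.318, 0.3189, -0.0008]
tool_rot: [-2.767, 1.569, -2.077]
force: [1.1, 0.2, 0.4]
grip_width: 0.0599
```

step_arm(targets=[[[0,0,0,0,0,0,0],[0,0,0,0,0,0,0],[0,0,0,0,0,0,0],[-1,0,0,0,0,0,0],[-2.5,0,0,0,0,0,0],[-3.7,0,0,0,0,0,0],[-3.7,0,0,0,0,0,0]]], grip_force=100)

```text
clock: 40.4
position: [0.3189, 0.3194, 0.0378]
tool_rot: [-0.119, 1.569, 0.57]
force: [0.5, 0.5, -1.5]
grip_width: 0.0207
```

```bash
python3 ov.py w30.png;python3 -c "
from h import *
rel(.41,.13,.038,1.9)
w=fr(PR,PY,-.16,.04); rel(*w,.038,PY+1.5708)
"
```

```text
phi 2.26 tilt [ 0.001  0.    -1.   ]
{'clock': 40.45, 'position': [0.319, 0.319, 0.037], 'tool_rot': [-0.416, 1.57, 0.273], 'force': [0.375, -0.188, -0.689], 'grip_width': 0.021}
-> [0.41, 0.13, 0.038, 1.9] [-0.1, -20.41, -4.98] [0.3599, 0.0008, 0.0002]
-> [0.467, -0.012, 0.038, 1.457] [-0.1, -34.97, -9.58] [0.8026, 0.0008, 0.0]
```

View pics/w30.png

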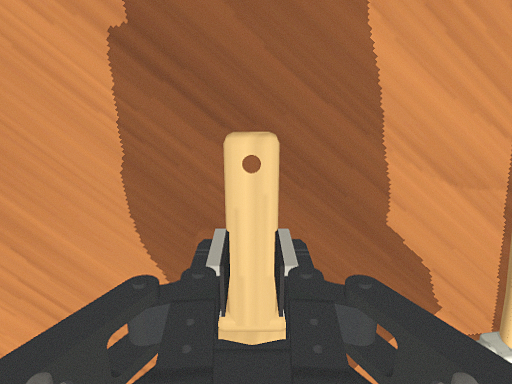

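step_arm(targets=[[[0,-5,-1.2,0.1,0,0,0],[0,-10,-2.4,0.2,0,0,0],[0,-15,-3.7,0.3,0,0,0],[0,-20,-5,0.42,0,0,0],[0,-25,-6.5,0.55,0,0,0],[0,-30,-8,0.68,0,0,0],[0,-35,-9.6,0.8,0,0,0],[0,-35,-9.6,0.8,0,0,0],[0,-35,-9.6,0.8,0,0,0]]])

```text
clock: 41.35
position: [0.4674, -0.0144, 0.0365]
tool_rot: [-0.668, 1.57, -0.783]
force: [-0.2, 0.9, -0.7]
grip_width: 0.0208
```

```bash
python3 -c "
from h import *
cur()
w=fr(PR,PY,-.074,0); rel(*w,.018,PY+1.5708)
"
```

```text
phi 1.456 tilt [ 0. -0. -1.]
{'clock': 41.35, 'position': [0.467, -0.014, 0.037], 'tool_rot': [-0.668, 1.57, -0.783], 'force': [-0.15, 0.929, -0.739], 'grip_width': 0.021}
-> [0.548, -0.061, 0.018, 1.457] [1.86, -3.72, 8.54] [-0.0012, 0.0005, 0.0004]
```

step_arm(targets=[[[0,-2.8,1.5,0,0,0,0],[0,-3.7,4,0,0,0,0],[0,-3.7,7,0,0,0,0],[0,-3.7,8.5,0,0,0,0],[0.8,-3.7,8.5,0,0,0,0],[1.5,-3.7,8.5,0,0,0,0],[1.8,-3.7,8.5,0,0,0,0],[1.8,-3.7,8.5,0,0,0,0]]])

```text
clock: 42.15
position: [0.5466, -0.0603, 0.0179]
tool_rot: [-2.66, 1.57, -2.773]
force: [-1.0, 0.2, -0.2]
grip_width: 0.0203
```

```bash
python3 ov.py w31.png; python3 -c "
from fit import *
T=np.load('pics/w31.png.npy')
T2=T.copy();T2[2,3]+=.007; u=T[2,3]+.001
for x,y,z in((-.165,.085,.016),(-.165,-.085,.016),(-.128,.012,u+.016),(-.128,-.012,u+.016)):
    print(proj('wrist',[*fr(PR,PY,x,y),z],T2))"
```

```text
phi 1.457 tilt [-0. -0. -1.]
{'clock': 42.2, 'position': [0.547, -0.06, 0.018], 'tool_rot': [-2.108, 1.57, -2.222], 'force': [0.131, 0.117, -0.986], 'grip_width': 0.021}
[436.12674579  52.5363982 ]
[64.16332626 53.0265029 ]
[277.97834336 139.11149667]
[221.88806562 139.16435373]
```

View pics/w31.png

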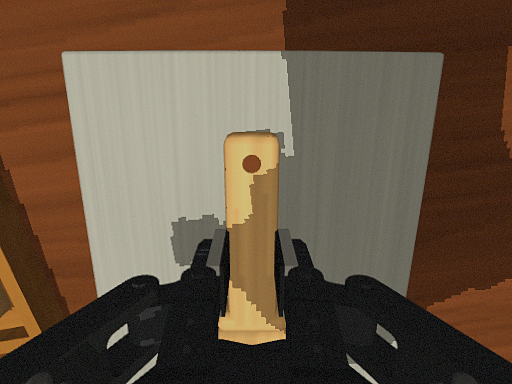

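step_arm(targets=[[[0.1,0.05,0.2,0,0,0,0],[0.2,0.1,0.35,0,0,0,0],[0.2,0.1,0.35,0,0,0,0]]])

```text
clock: 42.5
position: [0.5505, -0.0598, 0.0167]
tool_rot: [-2.137, 1.57, -2.251]
force: [-2.9, 0.3, 6.2]
grip_width: 0.0207
```

step_arm(targets=[[[0.1,0,0,0,0,0,0],[0.1,0,0,0,0,0,0]]])

```text
clock: 42.7
position: [0.5505, -0.0598, 0.0166]
tool_rot: [-1.818, 1.569, -1.932]
force: [-7.9, 0.1, 20.0]
grip_width: 0.0205
```

step_arm(targets=[[[0,0,0,0,0,0,0.5],[0,0,0,0,0,0,0.5],[0,0,0,0,0,0,0.5],[-3,0,0,0,0,0,0.5],[-7,0,-1,0,0,0,0.5],[-10,0,-2,0,0,0,0.4],[-12,2,-2,0,0,0,0]]])

```text
clock: 43.4
position: [0.5323, -0.0397, 0.1385]
tool_rot: [-1.337, 1.568, -1.454]
force: [0.8, 0.5, -0.1]
grip_width: 0.0205
```

```bash
python3 ov.py w32.png; python3 -c "
from h import *
rel(.624,.245,.1,1.46)
T=np.load('pics/w32.png.npy'); T[2,3]+=.007
print([proj('wrist',[*fr(PR,PY,x,y),z],T).round(0) for x,y,z in((-.165,.085,.016),(-.165,-.085,.016),(-.128,.012,.032),(-.128,-.012,.032),(-.03,-.026,.032))])"
```

```text
phi 1.458 tilt [ 0.004 -0.    -1.   ]
{'clock': 43.45, 'position': [0.534, -0.035, 0.141], 'tool_rot': [0.036, 1.566, -0.077], 'force': [2.948, 4.96, 4.414], 'grip_width': 0.014}
-> [0.624, 0.245, 0.1, 1.46] [4.14, 28.78, 5.72] [-0.0024, 0.0045, -0.0002]
[array([331.,  89.]), array([125.,  90.]), array([243., 137.]), array([213., 137.]), array([201., 247.])]
```

View pics/w32.png

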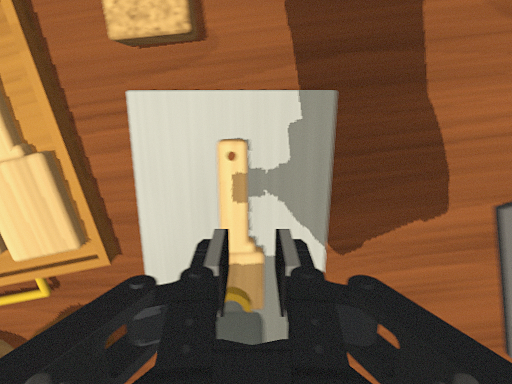

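Handle end gap is 48 px against a predicted 47.5, and it sits centred. Pressing the treadle.

step_arm(targets=[[[0,28.8,5.7,0,0.004,0,0],[0,28.8,5.7,0,0.004,0,0],[0,28.8,5.7,0,0.004,0,0],[0,28.8,5.7,0,0.004,0,0],[0,28.8,5.7,0,0.004,0,0],[1,28.8,5.7,0,0.004,0,0],[4,28.8,5.7,0,0.004,0,0],[7.0,28.8,5.7,0,0.004,0,0],[7.3,28.8,5.7,0,0.004,0,0],[7.3,28.8,5.7,0,0.004,0,0]]])

```text
clock: 44.45
position: [0.6237, 0.2451, 0.0683]
tool_rot: [-2.751, 1.57, -2.864]
force: [0.2, -0.6, 0.4]
grip_width: -0.0001
```

step_arm(targets=[[[0.5,0,0,0,0,0,0],[1.0,0,0,0,0,0,0],[1.3,0,0,0,0,0,0],[1.6,0,0,0,0,0,0],[1.6,0,0,0,0,0,0]]])

```text
clock: 44.95
position: [0.6237, 0.245, 0.0526]
tool_rot: [-2.756, 1.57, -2.869]
force: [-3.1, -0.8, 5.2]
grip_width: -0.0002
```

step_arm(targets=[[[0.4,0,0,0,0,0,0],[0.7,0,0,0,0,0,0],[0.9,0,0,0,0,0,0],[1.1,0,0,0,0,0,0],[1.1,0,0,0,0,0,0]]])

```text
clock: 45.45
position: [0.6237, 0.2451, 0.0422]
tool_rot: [-2.845, 1.571, -2.959]
force: [-5.1, -1.1, 12.2]
grip_width: -0.0002
```

step_arm(targets=[[[0.15,0,0,0,0,0,0],[0.2,0,0,0,0,0,0]]])

```text
clock: 45.65
position: [0.6237, 0.2451, 0.0413]
tool_rot: [-0.062, 1.571, -0.175]
force: [-7.4, -2.0, 14.1]
grip_width: -0.0002
```

step_arm(targets=[[[0.15,0,0,0,0,0,0],[0.2,0,0,0,0,0,0]]])

```text
clock: 45.85
position: [0.6238, 0.2451, 0.0404]
tool_rot: [-0.064, 1.57, -0.178]
force: [-7.1, -2.2, 15.5]
grip_width: 0.0001
```

step_arm(targets=[[[0.2,0,0,0,0,0,0],[0.25,0,0,0,0,0,0]]])

```text
clock: 46.05
position: [0.6238, 0.2452, 0.0398]
tool_rot: [-0.028, 1.57, -0.142]
force: [-12.9, -5.9, 30.7]
grip_width: -0.0
```

step_arm(targets=[[[0.15,0,0,0,0,0,0],[0.2,0,0,0,0,0,0],[0.2,0,0,0,0,0,0],[0.2,0,0,0,0,0,0]]])

```text
clock: 46.45
position: [0.6238, 0.2452, 0.0398]
tool_rot: [-0.101, 1.569, -0.215]
force: [-13.4, -5.3, 28.0]
grip_width: -0.0002
```

```bash
python3 -c "
from h import *
cur();snap('scene','s33.png')
im=cv2.imread('pics/s33.png')[130:290,160:340];cv2.imwrite('pics/s33c.png',cv2.resize(im,None,fx=4,fy=3.7,interpolation=2))"
```

```text
phi 1.457 tilt [ 0.002 -0.    -1.   ]
{'clock': 46.45, 'position': [0.624, 0.245, 0.04], 'tool_rot': [-0.101, 1.569, -0.215], 'force': [-13.381, -5.341, 27.955], 'grip_width': -0.0}
```

View pics/s33c.png

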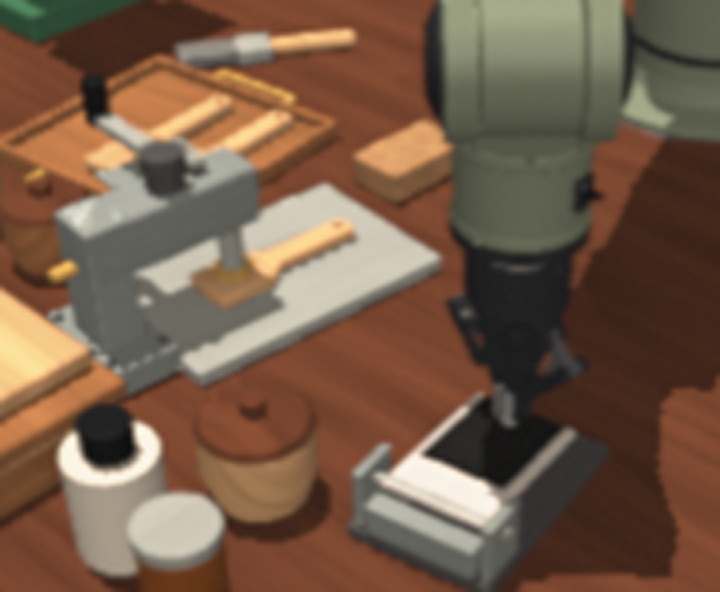

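The die is down on the short blade too. Going back for the last fetch.

step_arm(targets=[[[-0.5,0,0,0,0,0,0],[-1.5,0,0,0,0,0,0],[-3,0,0,0,0,0,0],[-6,0,0,0,0,0,0],[-8,-3,-1,0,0,0,0],[-8,-8,-2,0,0,0,0.4],[-8,-13,-3,0,0,0,0.6],[-8,-18,-4,0,0,0,0.6],[-8,-23,-5,0,0,0,0.6]]])

```text
clock: 47.4
position: [0.5483, 0.0244, 0.1206]
tool_rot: [-0.135, 1.568, -0.249]
force: [1.9, -1.0, -0.1]
grip_width: 0.0512
```

```bash
python3 -c "
from h import *
cur();rel(.5500,-.0603,.09,PY+1.5708)"
```

```text
phi 1.457 tilt [ 0.003 -0.001 -1.   ]
{'clock': 47.4, 'position': [0.548, 0.024, 0.121], 'tool_rot': [-0.135, 1.568, -0.249], 'force': [1.881, -1.048, -0.091], 'grip_width': 0.051}
-> [0.55, -0.06, 0.09, 1.457] [3.07, -8.39, 1.12] [-0.0006, 0.0027, 0.0004]
```

step_arm(targets=[[[0.5,-4.5,0.3,0,0.003,0,0.6],[3.0,-8.0,1.1,0,0.003,0,0.6],[3.0,-8.4,1.1,0,0.003,0,0.6],[3.0,-8.4,1.1,0,0.003,0,0.6]]])

```text
clock: 47.8
position: [0.5496, -0.0615, 0.0908]
tool_rot: [-2.498, 1.57, -2.614]
force: [0.6, 0.4, 0.2]
grip_width: 0.0511
```

```bash
python3 ov.py w34.png;python3 -c "
from h import *
rel(.5500,-.0603,.016,PY+1.5708)"
```

```text
phi 1.456 tilt [ 0.  0. -1.]
{'clock': 47.85, 'position': [0.55, -0.06, 0.091], 'tool_rot': [0.562, 1.571, 0.447], 'force': [0.056, 0.957, -0.496], 'grip_width': 0.051}
-> [0.55, -0.06, 0.016, 1.457] [7.53, -0.03, 0.0] [-0.0009, 0.0001, -0.0001]
```

View pics/w34.png

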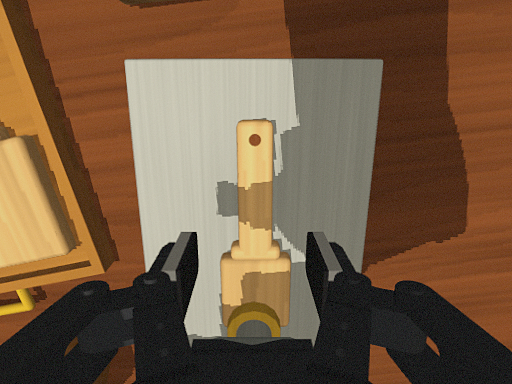

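step_arm(targets=[[[3,0,0,0,0,0,0.6],[5.5,0,0,0,0,0,0.6],[7.0,0,0,0,0,0,0.6],[7.5,0,0,0,0,0,0.6],[7.5,0,0,0,0,0,0.6],[7.5,0,0,0,0,0,0],[7.5,0,0,0,0,0,0],[7.5,0,0,0,0,0,0],[7.0,0,0,0,0,0,0],[6.5,0,0,0,0,0,0]]], grip_force=100)

```text
clock: 48.85
position: [0.5502, -0.0601, 0.027]
tool_rot: [0.091, 1.57, -0.024]
force: [0.8, 0.1, -0.9]
grip_width: 0.0209
```

```bash
python3 -c "
from h import *
cur()
w=fr(TR,TY,.05-.074,-.064); rel(*w,.09,TY+1.5708); print(bot.observe()['qpos'].round(2))
"
```

```text
phi 1.456 tilt [ 0.001 -0.    -1.   ]
{'clock': 48.85, 'position': [0.55, -0.06, 0.027], 'tool_rot': [0.091, 1.57, -0.024], 'force': [0.842, 0.076, -0.935], 'grip_width': 0.021}
-> [0.475, -0.389, 0.09, 1.671] [-6.3, -33.52, -3.73] [-0.2148, 0.0006, 0.0]
[ 0.25  0.72 -0.35  1.91  0.42  0.59  1.09]
```

step_arm(targets=[[[-0.5,-3,0,0,0,0,0],[-0.5,-6.5,0,0,0,0,0],[-0.8,-9.5,0,0,0,0,0],[-3.5,-12,-1,0,0,0,0],[-6.3,-16,-2.5,-0.05,0,0,0],[-6.3,-21,-3,-0.15,0,0,0],[-6.3,-26,-3.7,-0.214,0,0,0],[-6.3,-31,-3.7,-0.214,0,0,0],[-6.3,-33.5,-3.7,-0.214,0,0,0],[-6.3,-33.5,-3.7,-0.214,0,0,0]]])

```text
clock: 49.85
position: [0.4732, -0.3933, 0.0902]
tool_rot: [-1.413, 1.569, -1.32]
force: [-0.0, 0.7, -1.1]
grip_width: 0.0203
```

```bash
python3 ov.py w35.png; python3 -c "
from h import *
w=fr(TR,TY,.05-.074,-.064); rel(*w,.009,TY+1.5708)
"
```

```text
phi 1.667 tilt [ 0.001 -0.    -1.   ]
{'clock': 49.9, 'position': [0.474, -0.39, 0.09], 'tool_rot': [-0.5, 1.57, -0.404], 'force': [0.296, 1.477, -0.516], 'grip_width': 0.02}
-> [0.475, -0.389, 0.009, 1.671] [8.11, 0.16, 0.07] [-0.0042, 0.0007, 0.0004]
```

View pics/w35.png

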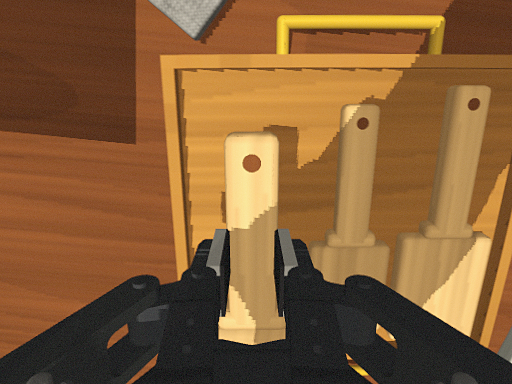

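```bash
python3 -c "
from h import *
T=np.load('pics/w35.png.npy'); T[2,3]+=.007
def tr(p,z):
  w=atz('wrist',p,z,T)[:2]-TR; c,s=np.cos(TY),np.sin(TY); return np.round([c*w[0]+s*w[1],-s*w[0]+c*w[1]],4)
print(tr((311,250),.024),tr((388,250),.024),tr((398,240),.024),'inner wall',tr((176,68),.02))
w=T[:2,3]-TR; print(-np.sin(TY)*w[0]+np.cos(TY)*w[1])
"
```

```text
[ 0.0179 -0.0239] [0.0185 0.0348] [0.0102 0.0414] inner wall [-0.1131 -0.1176]
-0.06834729500516525
```

step_arm(targets=[[[3,0.1,0,0,0,0,0],[5.5,0.1,0,0,0,0,0],[7.0,0.1,0,0,0,0,0],[7.6,0.1,0,0,0,0,0],[7.6,0.1,0,0,0,0,0]]])

```text
clock: 50.4
position: [0.4744, -0.3888, 0.0141]
tool_rot: [0.343, 1.57, 0.44]
force: [-0.0, 0.7, -0.6]
grip_width: 0.0204
```

step_arm(targets=[[[0.15,0,0,0,0,0,0],[0.3,0,0,0,0,0,0],[0.3,0,0,0,0,0,0]]])

```text
clock: 50.7
position: [0.4746, -0.3889, 0.0116]
tool_rot: [-0.396, 1.57, -0.299]
force: [-0.4, -0.3, -2.3]
grip_width: 0.0204
```

step_arm(targets=[[[0.2,0,0,0,0,0,0],[0.2,0,0,0,0,0,0]]])

```text
clock: 50.9
position: [0.4748, -0.3891, 0.0098]
tool_rot: [-0.522, 1.569, -0.425]
force: [0.5, -0.1, 1.5]
grip_width: 0.0205
```

step_arm(targets=[[[0.1,0,0,0,0,0,0],[0.1,0,0,0,0,0,0]]])

```text
clock: 51.1
position: [0.4748, -0.3892, 0.0097]
tool_rot: [-0.781, 1.569, -0.685]
force: [-4.8, 3.6, 17.7]
grip_width: 0.0207
```

step_arm(targets=[[[0,0,0,0,0,0,0.45],[0,0,0,0,0,0,0.45],[0,0,0,0,0,0,0.45],[-3,0,0,0,0,0,0.45],[-7,0,0,0,0,0,0.45],[-12,0,-2,0,0,0,0.45],[-16,3,-4,0,0,0,0.45],[-18,5,-5,0,0,0,0.45],[-18,5,-5,0,0,0,0.45]]])

```text
clock: 52.0
position: [0.4198, -0.3428, 0.1931]
tool_rot: [-0.925, 1.565, -0.828]
force: [0.6, -0.0, -0.2]
grip_width: 0.0384
```

```bash
python3 ov.py w36.png; python3 -c "
from h import *
snap('scene','s36.png')
"
```

```text
phi 1.668 tilt [ 0.003 -0.004 -1.   ]
{'clock': 52.05, 'position': [0.42, -0.344, 0.191], 'tool_rot': [-0.945, 1.566, -0.848], 'force': [-0.116, -0.323, -0.807], 'grip_width': 0.038}
```

View pics/w36.png

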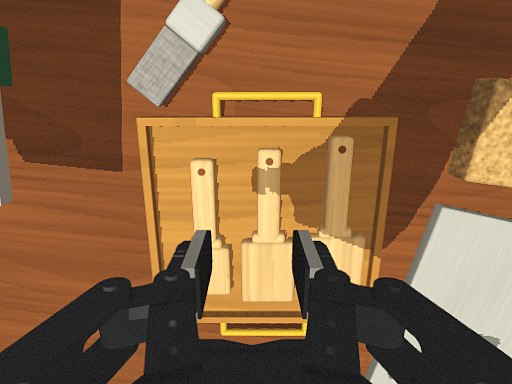

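View pics/s36.png

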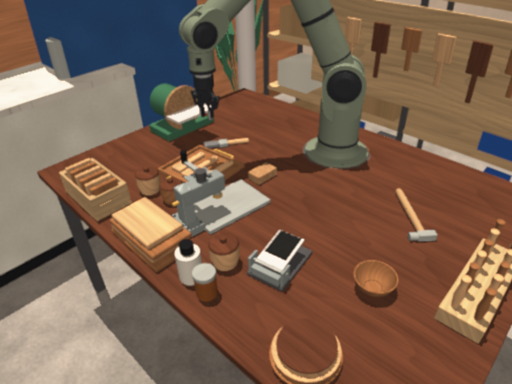

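step_arm(targets=[[[-5,8,-2,0,0,0,0.45],[-5,20,-3,0,0,0,0.45],[-5,20,-3,0,0,0,0.45],[-5,30,-3,0,0,0,0.45],[-5,30,-3,0,0,0,0.45],[-5,35,-3,0,0,0,0.45],[-5,35,-3,0,0,0,0.45],[-5,35,-3,0,0,0,0.45],[-5,35,-3,0,0,0,0.45]]])

```text
clock: 53.0
position: [0.3566, 0.0025, 0.2389]
tool_rot: [-0.828, 1.568, -0.729]
force: [-0.1, -1.1, -0.4]
grip_width: 0.0386
```

```bash
python3 -c "
from h import *
snap('top','t37.png')
im=cv2.imread('pics/t37.png')[130:280,180:420];cv2.imwrite('pics/t37c.png',cv2.resize(im,None,fx=3.2,fy=3.2,interpolation=2)); cur()
"
```

```text
phi 1.669 tilt [ 0.001 -0.002 -1.   ]
{'clock': 53.05, 'position': [0.357, 0.001, 0.239], 'tool_rot': [-0.976, 1.569, -0.879], 'force': [-0.411, -0.873, -0.01], 'grip_width': 0.039}
```

View pics/t37c.png

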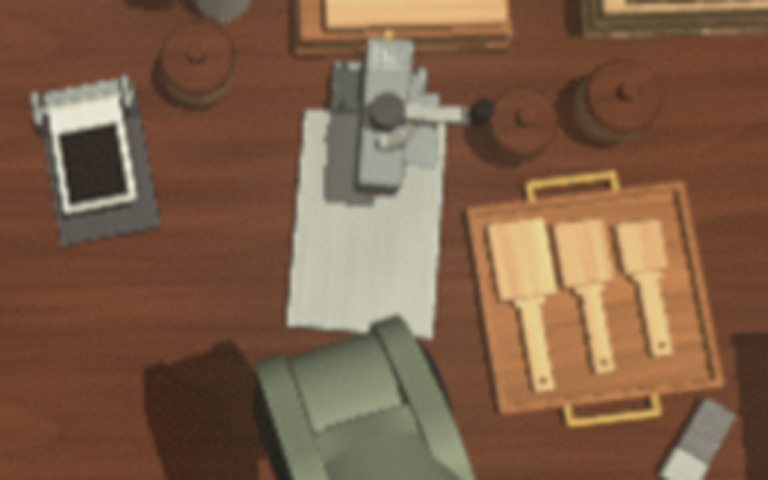

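The top view shows all three paddles flat and side by side in the tray, at about (520,260), (583,250) and (642,245). The cam handle is home at (480,112), the pedal is up, and the robot is clear. Handing in.

```bash
python3 -c "
from h import *
print(bot.job_done())"
```

```text
the job is handed in; nothing more can be done
None
```

I locked the press, marked all three paddles from longest to shortest, and put them side by side in the finished tray. I handed the job in at about 53 s; no verdict was reported.

- **Cam handle:** the first push left it short of home, so I pushed again and the pictures then showed the knob in its home position.
- **Marking:** before each press, the wrist view put the blade within about 2 mm of centre under the die. The pedal was held at its stop with 26–28 N, and a picture showed the die down on the blade.
- **Last checks:** the final top view shows all three paddles flat in the tray, clear of the rim and each other. The cam handle is home, the pedal is up, the robot is clear, and nothing else looks moved. I judged flatness by eye only.
- **What disagreed:** the fingertips sat about 29 mm higher than the reported TCP height and `tcp_to_tips` implied. My first grasp of the long paddle therefore closed above it. I found the real height by touching the handle top, which peaked at about 79 N against the 120 N wrist limit. Wrist-camera fits suggested a smaller offset of about 8 mm.

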